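# Free a stuck plug gauge and fit the keyed shaft to its change gear

## Task

The bore of the lathe change gear lying in its assembly nest has been checked, but the plug gauge has stuck in it. Ease the gauge out by twisting it back and forth while pulling, so that the gear stays down in its nest, and stand the gauge upright in the large empty hole of the wooden stand with its shoulder down on the wood. Then take the keyed shaft from the stand, turn it until its key matches the gear's keyway and thread it down through the gear until its collar sits on the gear face; let go of it, and leave the wrench, the micrometer and the spare gear where they lie.

Things in the scene. Friction and masses are not known exactly. Their poses are not given: they have to be found in the camera images.
- gear (a joint): Lift of the change gear off its nest in m: 0 lying down, up to 0.03. Gear: plain steel, 32 teeth, 85 mm over the teeth, 20 mm thick, 0.85 kg, axis upright. It lies on the nest by its weight only: three dowel pins of the nest stand in its tooth spaces, so it cannot turn or shift, but nothing holds it down.
- bore (a point): Centre of the bore's mouth on the gear's upper face, 60 mm above the bench. z up; x points from the axis to the middle of the keyway. Bore 20.6 mm wide, right through the 20 mm gear; keyway 7.6 mm wide, as long as the bore, its floor 14.5 mm from the axis. A springy tight band 3 to 12 mm below the face grips the gauge and leaves 19.6 mm free.
- nest: Dark steel block 120 x 120 x 40 mm, fixed to the bench, with a 36 mm hole through its middle under the gear's bore. Origin: centre of its underside, under the bore's axis; x runs to the keyway side, z up. Its three 4 mm dowel pins reach 66 mm above the bench, 41 mm from the axis.
- gauge: Plug gauge 95 mm long, 0.15 kg, stuck in the bore, shoulder on the gear face. Origin: centre of its lower end; z up its axis. From below: pilot 17 mm diameter to 8 mm, land 20 mm to 20 mm, shoulder 27 mm to 25 mm, then a hexagonal handle, 18 mm across flats, to the top; two flats face x and -x. The band grips its land: it comes loose after 9 mm.
- gauge_shoulder (a point): On the gauge's axis under its shoulder, 20 mm above its lower end; axes as the gauge. A straight pull needs 25 to 35 N and lifts the gear (8 N) along. While the gauge turns, the band resists mostly the turning (about 0.3 N m): a slow pull during each turn, about 2 mm for each radian, back and forth, slides it up and the gear stays down.
- stand: Dark wooden block 75 x 165 x 36 mm, fixed to the bench, with two blind holes 26 mm deep in its top. Origin: centre of its underside; its long side runs along y, z up.
- gauge_hole (a point): Centre of the mouth of the stand's larger hole, 23 mm in diameter and 26 mm deep, empty at the start, at y = +45 mm on the stand's top, 36 mm above the bench; z up. The gauge's shoulder is wider than it and comes to rest on the wood.
- shaft_hole (a point): Centre of the mouth of the stand's smaller hole, 17.2 mm in diameter and 26 mm deep, at y = -45 mm on the stand's top, 36 mm above the bench; z up. The shaft's pilot stands in it at the start.
- shaft: Steel keyed shaft 100 mm long, 0.19 kg, upright in the stand, lower end 10 mm above the bench. Origin: centre of its lower end; z up its axis; x points to the key. From below: pilot 14 mm diameter to 22 mm, taper, seat 18.6 mm from 29 to 48 mm, collar 26 mm to 54 mm, round journal 16 mm to the top. Its top 12 mm carry a flat, 5.5 mm from the axis, on the key's side.
- shaft_shoulder (a point): On the shaft's axis under its collar, 48 mm above its lower end; axes as the shaft. The key on the seat below, from 29 to 47 mm above the lower end, is 6 mm wide, tapered at its lower end, and reaches out to 13 mm from the axis.
- wrench: Bystander: steel wrench 200 mm long lying on the bench.
- micrometer: Bystander: outside micrometer about 140 mm long lying on the bench.
- spare_gear: Bystander: smaller dark gear, 64 mm over its teeth, 14 mm thick, lying on the bench.

How it is judged:
By the outcome, as a careful person would: the job done as asked, in the order asked, and still so for the second after the job is handed in, with the robot touching nothing.
It also fails if it takes over 72 s, if anything falls off the work surface, if the arm or the gripper's body presses on something with over 40 N, if the wrist force passes 120 N, or if a joint passes its speed limit or range.

## Robot

A 6-joint arm with a two-finger parallel gripper is mounted at the origin on the work surface. World frame = base frame: x ahead of the robot, y to its left, z up, the work surface at z = 0. Lengths are in m, angles in degrees, forces in N, time in s.
With the tool pointing down it reaches from about 0.4 to 0.825 m from the base axis. Payload 7 kg.
Tool frame: the origin (TCP) lies midway between the tips of the shut fingers; the grasp point (between the pads) lies 19 mm behind it (grip_depth is the distance from the TCP to the grasp point, in m); z points along the fingers, y is the direction in which the jaws open and shut (so a half turn about z gives the same grasp; the last joint's range is limited). The gripper opens to 88 mm and grips with 3 to 60 N. Pads are 19 mm wide; open, the fingers measure 130 mm over their backs; the gripper's body (78 mm by 193 mm) begins 47 mm behind the grasp point.
Start: joints at [-59.467, 20.546, 0.682, 0, -70.136, -16.507], TCP at [0.164, -0.655, 0.227] pointing down, gripper open.
Joint ranges: [-176.03, 176.03], [-82.01, 121.73], [-58.28, 71.71], [-173.87, 95.51], [-174.79, -0.11], [-173.66, 173.66]. Speed limits (degrees/s): [136.94, 136.94, 172.46, 180, 180, 180].

## Interface

Orientations are given as [roll, pitch, yaw] about the fixed x, y, z axes, in that order (R = Rz(yaw) Ry(pitch) Rx(roll)).
In Python, from plant import * gives the robot as it stands.
- The arm moves only by the shell command python3 -m inch 'ROWS'. ROWS is JSON, a list of rows, each an object of numbers: "ax", "ay", "az": the turn, a rotation vector about the tool's x, y, z in degrees; "dx", "dy", "dz": the shift along the tool's x, y, z in mm; "fingers": the finger opening in mm, from 0 to 87.6. In form: [{"ax": .., "ay": .., "az": .., "dx": .., "dy": .., "dz": .., "fingers": ..}, ...]. A call has 1 to 8 rows; each row is the pose to reach, as a shift and turn from the pose commanded when the call began, along the tool's axes at that moment; what a row does not reach only later rows make up. A row lasts 1/8 s, in which the tool goes at most 62.5 mm and 10.7 degrees, less where a joint would pass 70% of its speed; a pose out of reach is approached as far as the arm can. A call with a gripper value outside its range is refused whole. The fingers move at their own pace and stop on an object; the grip force is fixed at half the most. Time passes only in rows, so rows that repeat a pose let the fingers close. It gives the time, the measured TCP pose, the force and the opening at its end, in the units of the state.
- get_obs(): the state, without advancing time (a new reading comes with each control period).
- snapshot(name): name is "scene" or "side" or "wrist"; returns a dict with "image" (400x640x3 uint8, red, green, blue), "fx", "fy", "cx", "cy" (pixels), "k1" (the pictures are not rectified: a ray, as slopes to the right and down, at radius r is drawn at 1 + k1 r^2 times it, then the intrinsics apply), "rvec" (rotation vector, rad) and "tvec" (3), from world to camera coordinates, as OpenCV has them. Camera axes: x right, y down, z forward; pixel columns grow to the right and rows downward; lengths in m; the calibration is good to about 2 mm. A picture is of the moment at which its call begins. There is no depth.
- close_job(): hands the job in, once; it reports no verdict.
Trained networks look in the newest picture that a camera, given by its name, has taken for a name from the list of things; names that differ only in an ending like _2 or _b are one class to them, and where a whole thing is asked for, a point or a joint stands for the part that bears it (a point fixed in the world has none). Each returns a list of dicts, best first, with "score" (0 to 1); they miss things now and then, are a little off and sometimes report something else, mostly with a low value. They report only what shows in the picture. A call takes as long as a camera call.
- search_frame(target, camera): "bbox" ([centre column, centre row, width, height] in pixels, round what is visible of it).
- trace(target, camera): "mask" (400x640 bool, what is visible of it) and "bbox" ([centre column, centre row, width, height] in pixels, round what is visible of it).
- landmark_of(target, camera): "position" ([column, row] in pixels: a listed point, or the origin of a listed thing).
The state is a dict: "clock": time; "joint_pos": joint angles; "qvel": joint speeds; "tau": joint torques, N m; "tool_pos": TCP position; "orientation": TCP orientation; "force": force on the tool from outside, world axes, zero at the start; "moment": the same for the moment, N m; "opening": finger opening in m.
Only numpy, scipy, OpenCV 4.12 (cv2) and the standard library are available. Lean on these libraries where they do the work, as an engineer would, in place of code of your own. Each camera call takes 0.05 s, during which the arm holds its last target.

## Working session

There is one attempt and no reset: what is moved stays moved. The work goes in short steps, Python scripts to look and compute and a shell command to move; the robot and the scene stay as the last step left them, time stands still between calls to the robot, and variables do not carry over. Pictures are saved under pics/ and viewed, and the job is handed in when it is done.

```bash
ls; mkdir -p pics; cat > h.py <<'E'
from plant import *
import numpy as np, cv2
from scipy.spatial.transform import Rotation as R
def save(s,n): cv2.imwrite('pics/'+n,s['image'][:,:,::-1])
def ray(s,px):
    d=np.array([(px[0]-s['cx'])/s['fx'],(px[1]-s['cy'])/s['fy']]); u=d.copy()
    for _ in range(20): u=d/(1+s['k1']*(u@u))
    Rm=R.from_rotvec(np.ravel(s['rvec'])).as_matrix(); t=np.ravel(s['tvec'])
    return -Rm.T@t, Rm.T@np.array([u[0],u[1],1])
def atz(s,px,z):
    c,d=ray(s,px); return c+d*(z-c[2])/d[2]
def proj(s,p):
    Rm=R.from_rotvec(np.ravel(s['rvec'])).as_matrix(); q=Rm@np.array(p)+np.ravel(s['tvec']); u=q[:2]/q[2]
    u=u*(1+s['k1']*(u@u)); return np.array([u[0]*s['fx']+s['cx'],u[1]*s['fy']+s['cy']])
def tri(sp):
    A=np.zeros((3,3));b=np.zeros(3)
    for s,p in sp:
        c,d=ray(s,p); d=d/np.linalg.norm(d); P=np.eye(3)-np.outer(d,d); A+=P;b+=P@c
    return np.linalg.solve(A,b)
E
python3 - <<'E'
from h import *
o=get_obs();print(o)
S={}
for c in ['scene','side','wrist']:
    S[c]=snapshot(c);save(S[c],c+'0.png')
    s=S[c];print(c,s['fx'],s['k1'],ray(s,(320,200)))
Z={'bore':.06,'gauge':None,'gauge_shoulder':.06,'nest':0,'stand':0,'gauge_hole':.036,'shaft_hole':.036,'shaft':.01,'shaft_shoulder':.058}
for t,z in Z.items():
    ok=[]
    for c in S:
        r=landmark_of(t,c)
        if r: 
            p=r[0]['position'];print(t,c,np.round(p,1),round(r[0]['score'],2), None if z is None else np.round(atz(S[c],p,z),4))
            if r[0]['score']>.4: ok.append((S[c],p))
    if len(ok)>1: print('   tri',np.round(tri(ok),4))
E
```

```text
pics
{'clock': 0.0, 'joint_pos': array([-5.94668827e+01,  2.05899592e+01,  6.32464000e-01, -1.90980974e-02,
       -7.01367646e+01, -1.65067756e+01]), 'qvel': array([ 0.01953404, -0.03408385, -0.02128958,  0.04397948, -0.00291123,
        0.03972569]), 'tau': array([-7.30754782e-04, -5.82714629e+01,  2.93044639e+01,  6.99710861e+00,
        6.94994713e-03, -2.15672098e-04]), 'tool_pos': array([ 0.16343712, -0.65439357,  0.22563262]), 'orientation': array([ 1.79904524e+02, -9.57085529e-03, -1.65980154e+02]), 'force': array([0.92461459, 0.37891266, 0.7975736 ]), 'moment': array([ 0.0171807 , -0.00934663,  0.02434923]), 'opening': 0.08765286307193476}
scene 481.28310245282574 -0.06430825225150094 (array([ 1.05865377, -0.3912497 ,  0.76377747]), array([-0.48025537,  0.44164929, -0.75789445]))
side 440.1592737910103 -0.006362200728152923 (array([0.30900271, 0.5794095 , 0.80957932]), array([ 0.31196954, -0.57460299, -0.75669073]))
wrist 288.8466332573387 0.013966370443710898 (array([ 0.0997408 , -0.67118698,  0.38360439]), array([ 0.23008753,  0.07006081, -0.97073101]))
bore scene [184.1 2
[... 582 characters left out ...]
e [392.5 176.3] 0.82 [ 0.5174 -0.1928  0.    ]
   tri [ 0.5161 -0.194   0.0006]
gauge_hole scene [222.6 220.5] 0.8 [ 0.5175 -0.1453  0.036 ]
gauge_hole side [388.5 179.2] 0.89 [ 0.513  -0.1448  0.036 ]
   tri [ 0.5145 -0.1453  0.034 ]
shaft_hole scene [182.5 246.1] 0.77 [ 0.5207 -0.2356  0.036 ]
shaft_hole side [400.4 154.8] 0.78 [ 0.5191 -0.2388  0.036 ]
   tri [ 0.5198 -0.2365  0.0368]
shaft scene [184.5 252.9] 0.65 [ 0.5176 -0.2351  0.01  ]
shaft side [397.2 159.7] 0.44 [ 0.5267 -0.245   0.01  ]
   tri [ 0.5241 -0.2367  0.0185]
shaft_shoulder scene [178.2 238.6] 0.67 [ 0.5176 -0.2378  0.058 ]
shaft_shoulder side [400.3 149.9] 0.56 [ 0.5199 -0.2321  0.058 ]
   tri [ 0.5189 -0.2363  0.0564]
```

View pics/scene0.png

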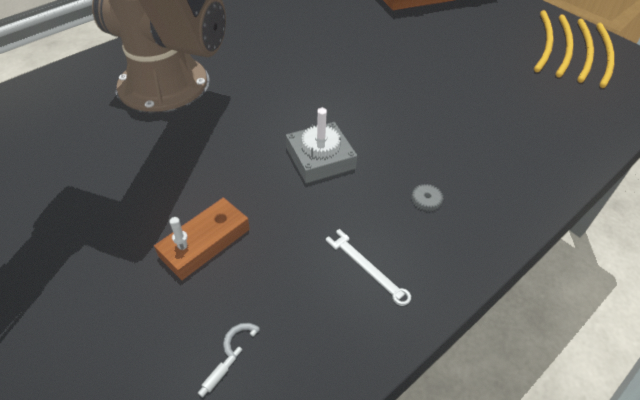

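View pics/side0.png

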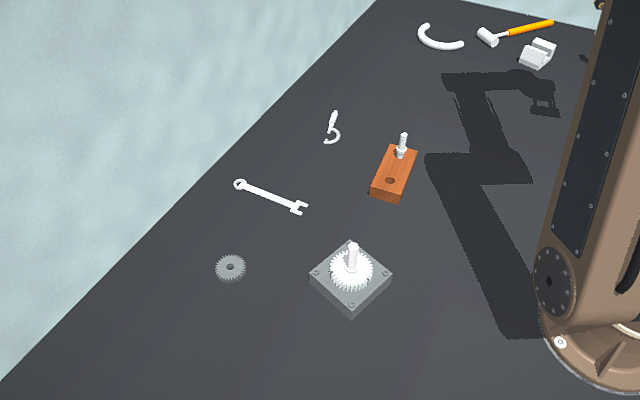

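View pics/wrist0.png

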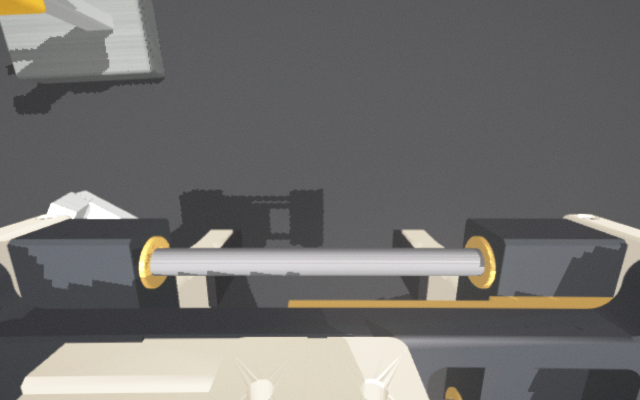

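The scene picture shows the gauge in the gear and nest at about (321,135), the stand at (203,235) with the shaft at (180,235), and its empty hole at (221,218). The bore "scene" hit at (184,253) is false because it lies on the stand. I'll zoom in for orientations.

```bash
python3 - <<'E'
import cv2,numpy as np
a=cv2.imread('pics/scene0.png')[95:190,275:370];b=cv2.imread('pics/side0.png')[230:325,300:400]
a=cv2.resize(a,(400,400),interpolation=cv2.INTER_CUBIC);b=cv2.resize(b,(400,400),interpolation=cv2.INTER_CUBIC)
cv2.imwrite('pics/z0.png',np.hstack([a,b]))
c=cv2.imread('pics/scene0.png')[195:280,150:255];d=cv2.imread('pics/side0.png')[125:210,360:425]
cv2.imwrite('pics/z1.png',np.hstack([cv2.resize(c,(450,400),interpolation=cv2.INTER_CUBIC),cv2.resize(d,(330,400),interpolation=cv2.INTER_CUBIC)]))
E
```

```text
(no output)
```

View pics/z0.png

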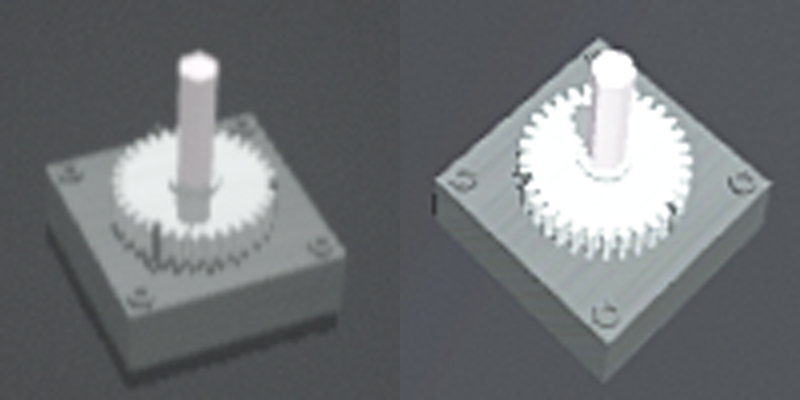

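View pics/z1.png

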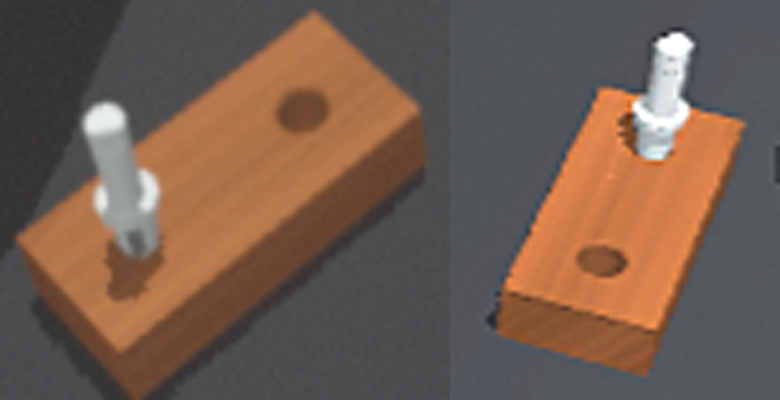

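```bash
cat >> h.py <<'E'
def delta(px,py,pz,yaw):
    """tool-axis shift (mm) and turn from measured pose to a pointing-down pose"""
    o=get_obs(); Rc=R.from_euler('xyz',o['orientation'],degrees=True); Rt=R.from_euler('xyz',[180,0,yaw],degrees=True)
    print('shift mm',np.round(Rc.inv().apply(np.array([px,py,pz])-o['tool_pos'])*1000,1),'turn',np.round((Rc.inv()*Rt).as_rotvec()*180/np.pi,2))
E
python3 - <<'E'
from h import *
S={c:snapshot(c) for c in ['scene','side','wrist']}
A=[atz(S['scene'],p,.04)[:2] for p in [(286.4,134.2),(334.4,121.6),(357,154.4),(305.4,170.5)]]
B=[atz(S['side'],p,.04)[:2] for p in [(308.75,273.2),(350,239),(392.5,273.5),(351.75,311.2)]]
for Q in (A,B):
    Q=np.array(Q);print(np.round(Q,4),'c',Q.mean(0))
    e=np.roll(Q,-1,0)-Q;print(np.linalg.norm(e,axis=1),np.degrees(np.arctan2(e[:,1],e[:,0]))%90)
s=S['wrist'];o=get_obs();Rc=R.from_euler('xyz',o['orientation'],degrees=True)
for v in [(0,0,0),(0,0,.05),(0,0,.1),(.03,0,.1),(.0,0.03,.1),(-.05,0,.1),(.05,0,.1)]: print(v,proj(s,o['tool_pos']+Rc.apply(v)))
print(np.round(Rc.inv().apply(ray(s,(320,200))[0]-o['tool_pos']),4))
delta(.479,.137,.22,-166)
E
```

```text
[[0.4044 0.0999]
 [0.4404 0.2127]
 [0.5526 0.1776]
 [0.5189 0.0602]] c [0.4790776  0.13762613]
[0.11840218 0.11757618 0.12208824 0.12119289] [72.32546807 72.62162693 74.0060289  70.89482366]
[[0.5538 0.1779]
 [0.5171 0.0622]
 [0.4041 0.099 ]
 [0.4412 0.2123]] c [0.47905145 0.13782942]
[0.12137176 0.11880646 0.11919456 0.1178176 ] [72.37474365 71.95391404 71.89744513 73.01119958]
(0, 0, 0) [317.82099491 244.41173674]
(0, 0, 0.05) [317.61874336 218.57806071]
(0, 0, 0.1) [317.49024153 202.15558538]
(0.03, 0, 0.1) [317.52199825 169.70271362]
(0.0, 0.03, 0.1) [350.05242494 202.16981912]
(-0.05, 0, 0.1) [317.44147786 252.41455739]
(0.05, 0, 0.1) [317.54434421 146.99518161]
[ 0.0659 -0.0006 -0.1579]
shift mm [-497.9  691.8    6.6] turn [0.   0.   0.02]
```

```bash
python3 - <<'E'
from h import *
delta(.519,-.236,.19,-166)
E
```

```text
shift mm [-446.3  320.2   36.6] turn [0.   0.   0.02]
```

```bash
python3 -m inch '[{"dx":-50,"dy":35,"dz":4},{"dx":-100,"dy":70,"dz":8},{"dx":-150,"dy":105,"dz":12},{"dx":-200,"dy":140,"dz":16},{"dx":-250,"dy":175,"dz":20},{"dx":-300,"dy":210,"dz":24},{"dx":-350,"dy":245,"dz":28},{"dx":-400,"dy":280,"dz":32}]'; python3 -m inch '[{"dx":-46,"dy":40,"dz":4},{"dx":-46,"dy":40,"dz":4}]'
python3 - <<'E'
from h import *
s=snapshot('wrist');save(s,'w1.png');o=get_obs();print(o['joint_pos'],o['tool_pos'],o['orientation'],o['clock'])
for t,z in {'shaft_hole':.036,'shaft':.01,'shaft_shoulder':.058,'gauge_hole':.036}.items():
    r=landmark_of(t,'wrist')
    if r: p=r[0]['position'];print(t,np.round(p,1),r[0]['score'],np.round(atz(s,p,z),4))
E
```

```text
[-5.94659175e+01  2.05492041e+01  6.80673036e-01  4.37447919e-04
 -7.01375624e+01 -1.65055086e+01] [ 0.16357161 -0.65483878  0.22652072] [ 1.79994275e+02 -2.12564432e-03 -1.65971277e+02] 1.7$[0]: bad value
$[0]: bad value
```

View pics/w1.png

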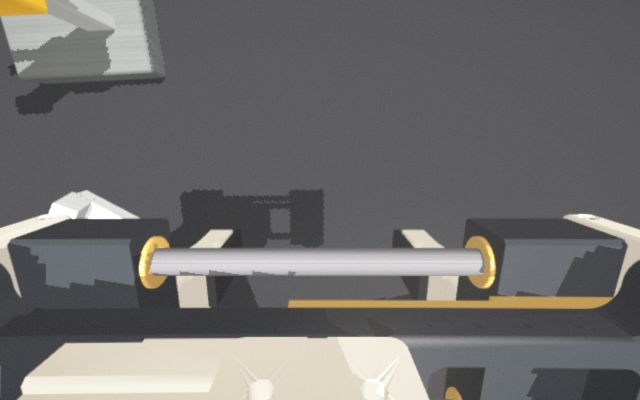

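```bash
python3 -m inch '[{"ax":0,"ay":0,"az":0,"dx":-50,"dy":35,"dz":4,"fingers":87},{"ax":0,"ay":0,"az":0,"dx":-100,"dy":70,"dz":8,"fingers":87},{"ax":0,"ay":0,"az":0,"dx":-150,"dy":105,"dz":12,"fingers":87},{"ax":0,"ay":0,"az":0,"dx":-200,"dy":140,"dz":16,"fingers":87},{"ax":0,"ay":0,"az":0,"dx":-250,"dy":175,"dz":20,"fingers":87},{"ax":0,"ay":0,"az":0,"dx":-300,"dy":210,"dz":24,"fingers":87},{"ax":0,"ay":0,"az":0,"dx":-350,"dy":245,"dz":28,"fingers":87},{"ax":0,"ay":0,"az":0,"dx":-400,"dy":280,"dz":32,"fingers":87}]'; python3 -m inch '[{"ax":0,"ay":0,"az":0,"dx":-46,"dy":40,"dz":4,"fingers":87},{"ax":0,"ay":0,"az":0,"dx":-46,"dy":40,"dz":4,"fingers":87}]'
python3 - <<'E'
from h import *
s=snapshot('wrist');save(s,'w2.png');o=get_obs();print(o['joint_pos'],o['tool_pos'],o['orientation'],o['clock'])
for t,z in {'shaft_hole':.036,'shaft_shoulder':.058,'gauge_hole':.036}.items():
    r=landmark_of(t,'wrist')
    if r: p=r[0]['position'];print(t,np.round(p,1),r[0]['score'],np.round(atz(s,p,z),4))
E
```

```text
clock: 2.9
tool_pos: [0.485, -0.2846, 0.1949]
orientation: [-180.0, 0.0, -166.0]
force: [1.4, -0.7, -0.4]
opening: 0.087
clock: 3.15
tool_pos: [0.5208, -0.2332, 0.1902]
orientation: [180.0, 0.0, -165.7]
force: [-0.3, -0.7, -0.1]
opening: 0.0869
[-4.64058414e+00  1.22908317e+01 -1.57927350e+01  2.78098886e-03
 -6.19409448e+01 -7.11352819e+01] [ 0.51964529 -0.23462722  0.19033456] [ 1.79994396e+02 -2.39882372e-02 -1.65774556e+02] 3.2
shaft_hole [315.9 185.7] 0.64 [ 0.5165 -0.236   0.036 ]
shaft_shoulder [397.2 195.9] 0.61 [ 0.502  -0.1532  0.058 ]
gauge_hole [395.8 198.6] 0.68 [ 0.5087 -0.1464  0.036 ]
```

View pics/w2.png

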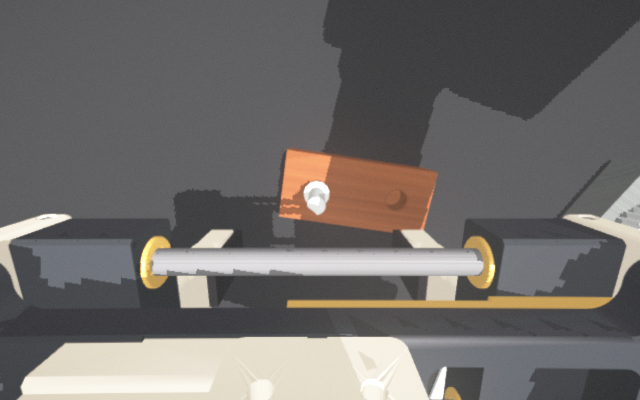

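```bash
python3 - <<'E'
import cv2
a=cv2.imread('pics/w2.png')[140:240,270:445]
cv2.imwrite('pics/w2z.png',cv2.resize(a,(798,456),interpolation=cv2.INTER_CUBIC))
E
```

```text
(no output)
```

View pics/w2z.png

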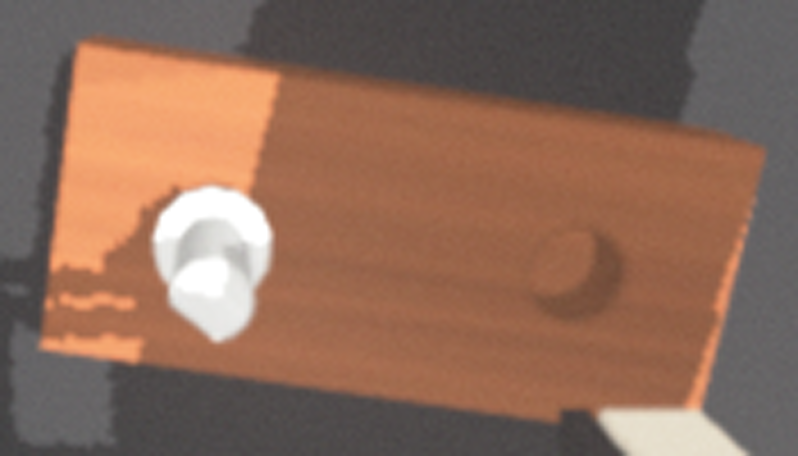

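```bash
python3 - <<'E'
from h import *
delta(.479,.1377,.17,-108)
E
```

```text
shift mm [-52.5 373.   20.6] turn [ -0.    -0.   -58.01]
```

```bash
python3 -m inch '[{"ax":0,"ay":0,"az":-8,"dx":-7,"dy":50,"dz":0,"fingers":87},{"ax":0,"ay":0,"az":-16,"dx":-14,"dy":100,"dz":0,"fingers":87},{"ax":0,"ay":0,"az":-24,"dx":-21,"dy":150,"dz":0,"fingers":87},{"ax":0,"ay":0,"az":-32,"dx":-28,"dy":200,"dz":0,"fingers":87},{"ax":0,"ay":0,"az":-40,"dx":-35,"dy":250,"dz":0,"fingers":87},{"ax":0,"ay":0,"az":-49,"dx":-42,"dy":300,"dz":10,"fingers":87},{"ax":0,"ay":0,"az":-58,"dx":-49,"dy":350,"dz":20.6,"fingers":87},{"ax":0,"ay":0,"az":-58,"dx":-52.5,"dy":373,"dz":20.6,"fingers":87}]'
python3 - <<'E'
from h import *
s=snapshot('wrist');save(s,'w3.png');o=get_obs();print(o['joint_pos'],o['tool_pos'],o['orientation'],o['clock'])
for t,z in {'gauge_shoulder':.06,'bore':.06,'nest':.0}.items():
    r=landmark_of(t,'wrist')
    if r: p=r[0]['position'];print(t,np.round(p,1),r[0]['score'],np.round(atz(s,p,z),4))
i=s['image'][60:260,200:440,::-1]
cv2.imwrite('pics/w3z.png',cv2.resize(i,(720,600),interpolation=cv2.INTER_CUBIC))
E
```

```text
clock: 4.35
tool_pos: [0.4788, 0.1389, 0.1696]
orientation: [180.0, -0.0, -107.9]
force: [0.3, 0.2, -0.8]
opening: 0.087
[ 3.88923528e+01  6.62682194e+00 -2.57623746e+01 -7.27013364e-04
 -5.75689516e+01 -5.68468682e+01] [0.47936815 0.14027491 0.17000218] [-1.79977626e+02  3.53746053e-02 -1.07954898e+02] 4.4
gauge_shoulder [317.2 203. ] 0.94 [0.4798 0.1413 0.06  ]
bore [314.2 199.4] 0.58 [0.4814 0.1371 0.06  ]
nest [319.  189.7] 0.83 [0.4776 0.1416 0.    ]
```

View pics/w3z.png

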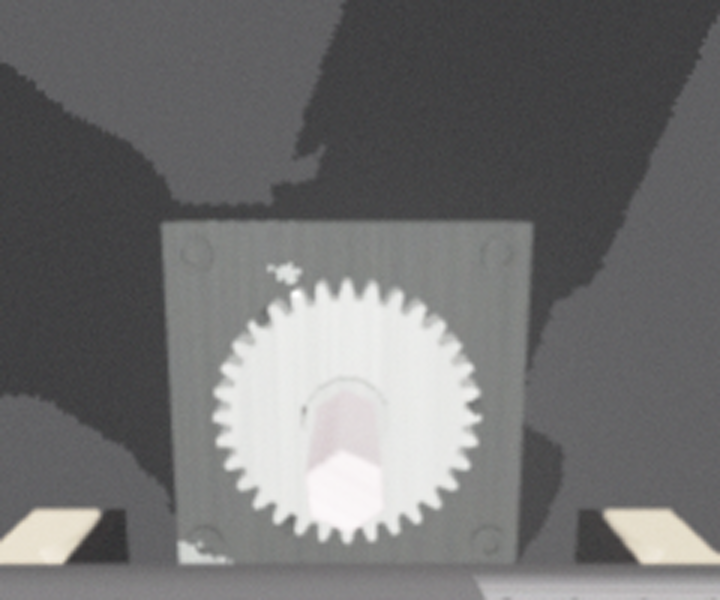

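The wrist view shows the nest square to the tool and the gear centred at (346,410) in the zoom. The hex flats face left and right, and the keyway corner shows dark at (303,410) on the tool's -y side, so the keyway yaw is about -18°. I'll descend and grip.

```bash
python3 - <<'E'
from h import *
delta(.479,.139,.082,-108)
E
python3 -m inch '[{"ax":0,"ay":0,"az":0,"dx":1,"dy":0,"dz":40,"fingers":60},{"ax":0,"ay":0,"az":0,"dx":1.3,"dy":0,"dz":70,"fingers":50},{"ax":0,"ay":0,"az":0,"dx":1.3,"dy":0,"dz":88,"fingers":35},{"ax":0,"ay":0,"az":0,"dx":1.3,"dy":0,"dz":88,"fingers":30}]'
python3 - <<'E'
from h import *
print(get_obs())
s=snapshot('wrist');save(s,'w4.png')
s=snapshot('side');save(s,'s4.png')
E
```

```text
shift mm [-1.4  0.8 88.1] turn [-0.01  0.   -0.02]
clock: 5.05
tool_pos: [0.4783, 0.135, 0.081]
orientation: [179.9, -0.1, -108.1]
force: [-0.2, 0.7, 1.5]
opening: 0.0523
{'clock': 5.05, 'joint_pos': array([ 3.84639548e+01,  1.25599649e+01, -3.22813598e+01, -6.55840028e-03,
       -4.53152648e+01, -5.65658453e+01]), 'qvel': array([ 0.38682836, -1.58835438,  1.97307475,  0.66301779, -1.33168944,
       -0.17210861]), 'tau': array([ 8.41247127e-02, -3.86303616e+01,  2.12847072e+01,  5.07094100e+00,
        3.25103234e-01,  4.95062661e-03]), 'tool_pos': array([0.47828796, 0.13504027, 0.08104233]), 'orientation': array([ 1.79909842e+02, -1.28114942e-01, -1.08106408e+02]), 'force': array([-0.15818181,  0.65475108,  1.47605306]), 'moment': array([ 0.04412922,  0.09192548, -0.01931431]), 'opening': 0.05231805729729174}
```

View pics/w4.png

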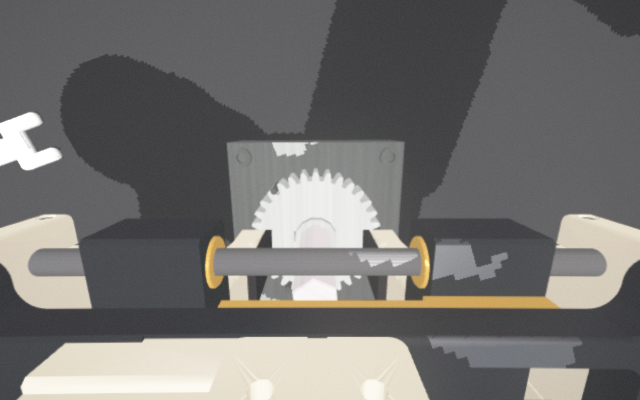

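The gauge is centred between the fingers, with its top at (315,288). I shifted in the wrong x direction, so I'll correct by about 4 mm and then close.

```bash
python3 -m inch '[{"ax":0,"ay":0,"az":0,"dx":-4,"dy":0.5,"dz":0,"fingers":30},{"ax":0,"ay":0,"az":0,"dx":-4,"dy":0.5,"dz":0,"fingers":26},{"ax":0,"ay":0,"az":0,"dx":-4,"dy":0.5,"dz":0,"fingers":24}]'
python3 -m inch '[{"ax":0,"ay":0,"az":0,"dx":0,"dy":0,"dz":0,"fingers":14},{"ax":0,"ay":0,"az":0,"dx":0,"dy":0,"dz":0,"fingers":5},{"ax":0,"ay":0,"az":0,"dx":0,"dy":0,"dz":0,"fingers":5},{"ax":0,"ay":0,"az":0,"dx":0,"dy":0,"dz":0,"fingers":5}]'
python3 - <<'E'
from h import *
o=get_obs();print(o['moment'],o['force'],o['opening'],o['tool_pos'],o['orientation'])
E
```

```text
clock: 5.52
tool_pos: [0.4798, 0.1412, 0.0824]
orientation: [-180.0, 0.0, -108.0]
force: [-0.3, -0.5, 0.0]
opening: 0.0248
clock: 6.02
tool_pos: [0.4806, 0.141, 0.0824]
orientation: [-179.9, 0.0, -107.9]
force: [4.9, -3.2, 0.3]
opening: 0.0185
[-1.19563399 -1.62875083  0.05310691] [ 4.88229455 -3.1810471   0.31288953] 0.018519004837359514 [0.48063437 0.14100473 0.08242269] [-1.79904610e+02  2.83591817e-02 -1.07934538e+02]
```

```bash
python3 -m inch '[{"ax":0,"ay":0,"az":6,"dx":0,"dy":-0.7,"dz":0,"fingers":5},{"ax":0,"ay":0,"az":13,"dx":0,"dy":-0.7,"dz":0,"fingers":5},{"ax":0,"ay":0,"az":20,"dx":0,"dy":-0.7,"dz":-0.2,"fingers":5},{"ax":0,"ay":0,"az":27,"dx":0,"dy":-0.7,"dz":-0.4,"fingers":5}]'
python3 - <<'E'
from h import *
o=get_obs();print(o['moment'],o['force'],o['opening'],o['tool_pos'],o['orientation'])
s=snapshot('side');save(s,'s5.png')
E
```

```text
clock: 6.52
tool_pos: [0.4818, 0.1403, 0.0827]
orientation: [-179.9, 0.1, -135.1]
force: [10.0, -7.1, -4.7]
opening: 0.0182
[-2.88839394 -3.76166166  0.17417608] [ 9.97261768 -7.12333634 -4.69590616] 0.018176097084047865 [0.4817525  0.14032553 0.082693  ] [-1.79873751e+02  5.68392886e-02 -1.35134837e+02]
```

```bash
python3 -m inch '[{"ax":0,"ay":0,"az":0,"dx":0,"dy":0,"dz":0.4,"fingers":26},{"ax":0,"ay":0,"az":0,"dx":0,"dy":0,"dz":0.4,"fingers":26},{"ax":0,"ay":0,"az":0,"dx":0,"dy":0,"dz":0.4,"fingers":26}]'
python3 - <<'E'
from h import *
delta(.4793,.1376,.0824,-135)
s=snapshot('wrist');save(s,'w6.png');i=s['image'][120:320,200:440,::-1]
cv2.imwrite('pics/w6z.png',cv2.resize(i,(720,600),interpolation=cv2.INTER_CUBIC))
E
```

```text
clock: 6.95
tool_pos: [0.4801, 0.1409, 0.0819]
orientation: [180.0, -0.0, -135.0]
force: [0.5, 0.9, 0.2]
opening: 0.0262
shift mm [ 2.9 -1.8 -0.5] turn [ 0.01 -0.01  0.04]
```

View pics/w6z.png

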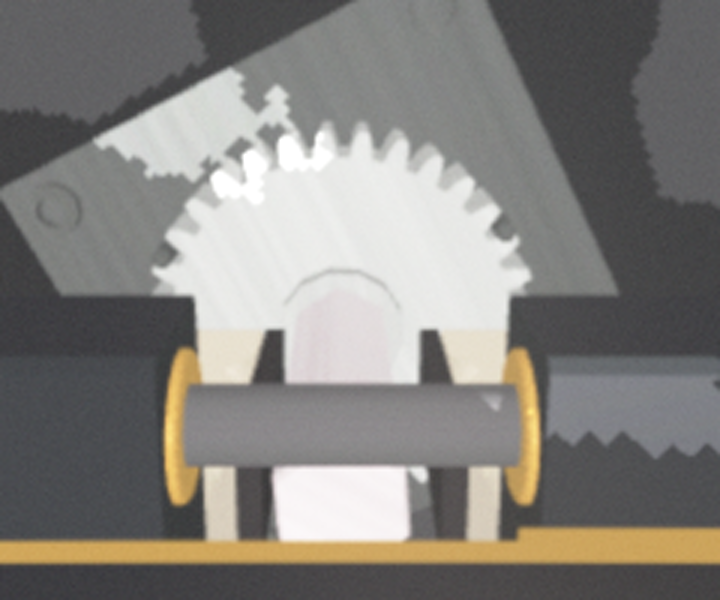

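The gauge turned along with the jaws, since its flats are parallel to the pads. I'll recentre by the computed shift and close again.

```bash
python3 -m inch '[{"ax":0,"ay":0,"az":0,"dx":2.9,"dy":-1.7,"dz":0,"fingers":24},{"ax":0,"ay":0,"az":0,"dx":2.9,"dy":-1.7,"dz":0,"fingers":15},{"ax":0,"ay":0,"az":0,"dx":2.9,"dy":-1.7,"dz":0,"fingers":5},{"ax":0,"ay":0,"az":0,"dx":2.9,"dy":-1.7,"dz":0,"fingers":5},{"ax":0,"ay":0,"az":0,"dx":2.9,"dy":-1.7,"dz":0,"fingers":5}]'
python3 -m inch '[{"ax":0,"ay":0,"az":-6,"dx":0,"dy":0,"dz":0,"fingers":5},{"ax":0,"ay":0,"az":-13,"dx":0,"dy":0,"dz":-0.2,"fingers":5},{"ax":0,"ay":0,"az":-20,"dx":0,"dy":0,"dz":-0.4,"fingers":5},{"ax":0,"ay":0,"az":-27,"dx":0,"dy":0,"dz":-0.65,"fingers":5}]'
python3 - <<'E'
from h import *
o=get_obs();print(o['moment'],o['force'],o['opening'],o['tool_pos'],o['orientation'])
E
```

```text
clock: 7.62
tool_pos: [0.4794, 0.1372, 0.0819]
orientation: [-180.0, -0.0, -135.0]
force: [1.7, -4.3, -1.3]
opening: 0.018
clock: 8.12
tool_pos: [0.4795, 0.1371, 0.0823]
orientation: [-180.0, -0.0, -107.8]
force: [4.7, -4.8, -4.2]
opening: 0.0185
[-1.93138922 -1.7302508  -0.10504587] [ 4.66556706 -4.83463674 -4.21102979] 0.018475174782939245 [0.47950565 0.13710778 0.08230602] [-1.79998720e+02 -3.70816496e-02 -1.07768703e+02]
```

```bash
python3 -m inch '[{"ax":0,"ay":0,"az":-7,"dx":0.2,"dy":-0.4,"dz":-0.25,"fingers":5},{"ax":0,"ay":0,"az":-14,"dx":0.2,"dy":-0.4,"dz":-0.5,"fingers":5},{"ax":0,"ay":0,"az":-21,"dx":0.2,"dy":-0.4,"dz":-0.75,"fingers":5},{"ax":0,"ay":0,"az":-28,"dx":0.2,"dy":-0.4,"dz":-1,"fingers":5},{"ax":0,"ay":0,"az":-35,"dx":0.2,"dy":-0.4,"dz":-1.25,"fingers":5}]'
python3 - <<'E'
from h import *
o=get_obs();print(o['moment'],o['force'],o['opening'],o['tool_pos'],o['orientation'])
s=snapshot('side');save(s,'s7.png');i=s['image'][220:320,300:420,::-1]
cv2.imwrite('pics/s7z.png',cv2.resize(i,(720,600),interpolation=cv2.INTER_CUBIC))
E
```

```text
clock: 8.75
tool_pos: [0.4798, 0.137, 0.0834]
orientation: [180.0, -0.0, -72.8]
force: [4.6, -3.3, -5.5]
opening: 0.018
[-1.41811665 -1.6152037  -0.14237257] [ 4.62041775 -3.30590982 -5.47557514] 0.01797606831797142 [0.47983518 0.13697633 0.08343786] [ 1.79986467e+02 -1.43409650e-02 -7.27725052e+01]
```

View pics/s7z.png

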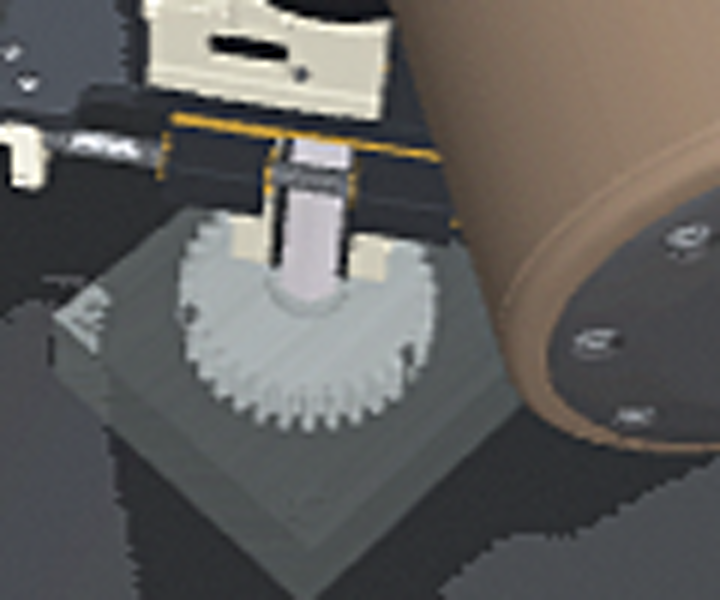

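The gear appears down and the pull is 5.5 N, under the gear's 8 N weight. I'll keep twisting.

```bash
python3 -m inch '[{"ax":0,"ay":0,"az":8,"dx":0,"dy":0,"dz":0,"fingers":5},{"ax":0,"ay":0,"az":16,"dx":0,"dy":0,"dz":-0.25,"fingers":5},{"ax":0,"ay":0,"az":24,"dx":0,"dy":0,"dz":-0.5,"fingers":5},{"ax":0,"ay":0,"az":32,"dx":0,"dy":0,"dz":-0.75,"fingers":5},{"ax":0,"ay":0,"az":40,"dx":0,"dy":0,"dz":-1,"fingers":5},{"ax":0,"ay":0,"az":48,"dx":0,"dy":0,"dz":-1.25,"fingers":5},{"ax":0,"ay":0,"az":56,"dx":0,"dy":0,"dz":-1.5,"fingers":5},{"ax":0,"ay":0,"az":64,"dx":0,"dy":0,"dz":-1.75,"fingers":5}]'
python3 - <<'E'
from h import *
o=get_obs();print(o['moment'],o['force'],o['opening'],o['tool_pos'],o['orientation'])
E
```

```text
clock: 9.8
tool_pos: [0.4794, 0.1372, 0.0852]
orientation: [180.0, -0.0, -137.2]
force: [1.6, -1.4, -3.6]
opening: 0.0182
[-0.64296762 -0.56010001  0.10660807] [ 1.61024889 -1.39058013 -3.60435855] 0.018214815384480925 [0.47942297 0.13715726 0.0851718 ] [ 1.79978996e+02 -3.53844095e-02 -1.37247657e+02]
```

```bash
python3 -m inch '[{"ax":0,"ay":0,"az":-8,"dx":0,"dy":0,"dz":0,"fingers":5},{"ax":0,"ay":0,"az":-16,"dx":0,"dy":0,"dz":-0.25,"fingers":5},{"ax":0,"ay":0,"az":-24,"dx":0,"dy":0,"dz":-0.55,"fingers":5},{"ax":0,"ay":0,"az":-32,"dx":0,"dy":0,"dz":-0.85,"fingers":5},{"ax":0,"ay":0,"az":-40,"dx":0,"dy":0,"dz":-1.15,"fingers":5},{"ax":0,"ay":0,"az":-48,"dx":0,"dy":0,"dz":-1.45,"fingers":5},{"ax":0,"ay":0,"az":-56,"dx":0,"dy":0,"dz":-1.75,"fingers":5},{"ax":0,"ay":0,"az":-64,"dx":0,"dy":0,"dz":-2,"fingers":5}]'
python3 -m inch '[{"ax":0,"ay":0,"az":8,"dx":0,"dy":0,"dz":0,"fingers":5},{"ax":0,"ay":0,"az":16,"dx":0,"dy":0,"dz":-0.25,"fingers":5},{"ax":0,"ay":0,"az":24,"dx":0,"dy":0,"dz":-0.55,"fingers":5},{"ax":0,"ay":0,"az":32,"dx":0,"dy":0,"dz":-0.85,"fingers":5},{"ax":0,"ay":0,"az":40,"dx":0,"dy":0,"dz":-1.15,"fingers":5},{"ax":0,"ay":0,"az":48,"dx":0,"dy":0,"dz":-1.45,"fingers":5},{"ax":0,"ay":0,"az":56,"dx":0,"dy":0,"dz":-1.75,"fingers":5},{"ax":0,"ay":0,"az":64,"dx":0,"dy":0,"dz":-2,"fingers":5}]'
python3 - <<'E'
from h import *
o=get_obs();print(o['moment'],o['force'],o['opening'],o['tool_pos'],o['orientation'])
s=snapshot('side');save(s,'s8.png');i=s['image'][220:320,300:420,::-1]
cv2.imwrite('pics/s8z.png',cv2.resize(i,(720,600),interpolation=cv2.INTER_CUBIC))
E
```

```text
clock: 10.8
tool_pos: [0.4798, 0.1371, 0.0874]
orientation: [180.0, -0.0, -72.7]
force: [4.0, -2.7, -3.6]
opening: 0.0178
clock: 11.8
tool_pos: [0.4794, 0.1372, 0.0893]
orientation: [180.0, -0.0, -137.3]
force: [0.9, -0.9, -1.5]
opening: 0.0183
[-0.55637592 -0.23457613 -0.03106126] [ 0.9161956  -0.89594189 -1.49681072] 0.018266171366157137 [0.47941738 0.13720466 0.08930325] [ 1.79976793e+02 -2.98753587e-02 -1.37257135e+02]
```

View pics/s8z.png

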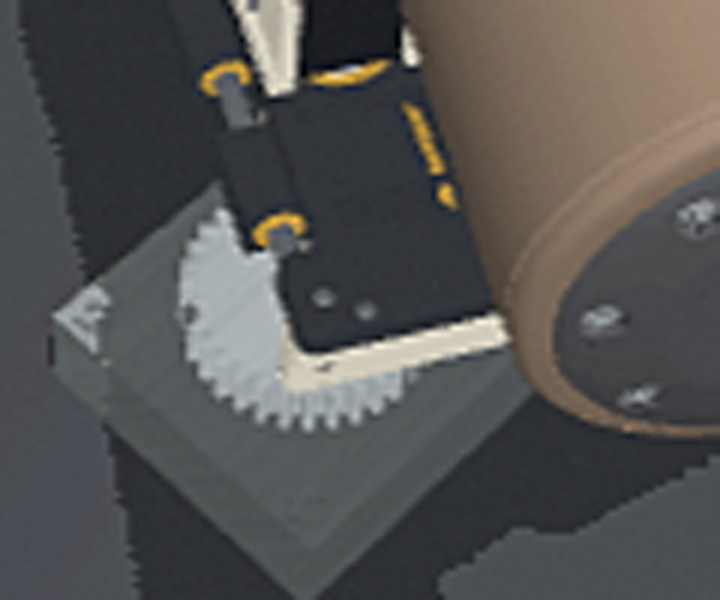

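```bash
python3 -m inch '[{"ax":0,"ay":0,"az":-8,"dx":0,"dy":0,"dz":-0.1,"fingers":5},{"ax":0,"ay":0,"az":-16,"dx":0,"dy":0,"dz":-0.35,"fingers":5},{"ax":0,"ay":0,"az":-24,"dx":0,"dy":0,"dz":-0.65,"fingers":5},{"ax":0,"ay":0,"az":-32,"dx":0,"dy":0,"dz":-0.95,"fingers":5},{"ax":0,"ay":0,"az":-40,"dx":0,"dy":0,"dz":-1.25,"fingers":5},{"ax":0,"ay":0,"az":-48,"dx":0,"dy":0,"dz":-1.55,"fingers":5},{"ax":0,"ay":0,"az":-56,"dx":0,"dy":0,"dz":-1.85,"fingers":5},{"ax":0,"ay":0,"az":-64,"dx":0,"dy":0,"dz":-2.1,"fingers":5}]'
python3 - <<'E'
from h import *
o=get_obs();print(o['moment'],o['force'],o['opening'],o['tool_pos'],o['orientation'])
E
python3 -m inch '[{"ax":0,"ay":0,"az":8,"dx":0,"dy":0,"dz":-0.1,"fingers":5},{"ax":0,"ay":0,"az":16,"dx":0,"dy":0,"dz":-0.4,"fingers":5},{"ax":0,"ay":0,"az":24,"dx":0,"dy":0,"dz":-0.8,"fingers":5},{"ax":0,"ay":0,"az":32,"dx":0,"dy":0,"dz":-1.2,"fingers":5},{"ax":0,"ay":0,"az":35,"dx":0,"dy":0,"dz":-1.6,"fingers":5}]'
python3 - <<'E'
from h import *
o=get_obs();print(o['moment'],o['force'],o['opening'],o['tool_pos'],o['orientation'])
s=snapshot('wrist');save(s,'w9.png');i=s['image'][120:320,200:440,::-1]
cv2.imwrite('pics/w9z.png',cv2.resize(i,(720,600),interpolation=cv2.INTER_CUBIC))
E
```

```text
clock: 12.85
tool_pos: [0.4798, 0.1373, 0.0917]
orientation: [-180.0, 0.0, -72.6]
force: [2.1, -2.0, -1.2]
opening: 0.0183
[-0.73014632 -0.56818123 -0.01172207] [ 2.12444206 -1.99107998 -1.23271543] 0.018285461413425942 [0.47983101 0.1373257  0.09165549] [-1.79991842e+02  5.91375332e-03 -7.25769103e+01]
clock: 13.48
tool_pos: [0.4794, 0.1373, 0.0931]
orientation: [180.0, -0.0, -108.0]
force: [-0.3, -0.8, -2.1]
opening: 0.018
[-0.23132015  0.05500305 -0.0080888 ] [-0.29802692 -0.77626858 -2.13541045] 0.018013438511962937 [0.47939335 0.13726162 0.09306975] [ 1.79963669e+02 -8.62514076e-03 -1.08025694e+02]
```

View pics/w9z.png

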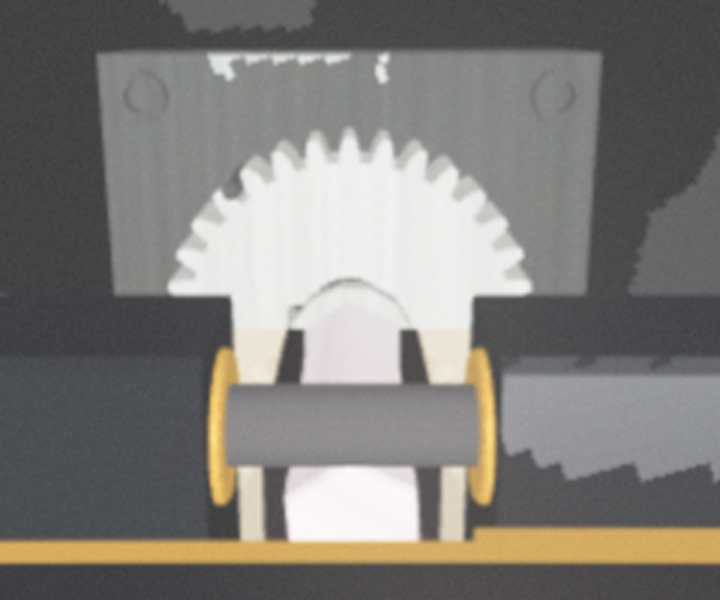

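The band has let go: no torque remains and only the gauge's weight is felt. The dark keyway corner shows at (295,312) on the left, and the gear is down. I'll lift the gauge out and meanwhile work out the stand pose from its top corners.

```bash
python3 -m inch '[{"ax":0,"ay":0,"az":0,"dx":0,"dy":0,"dz":-4,"fingers":5},{"ax":0,"ay":0,"az":0,"dx":0,"dy":0,"dz":-10,"fingers":5},{"ax":0,"ay":0,"az":0,"dx":0,"dy":0,"dz":-25,"fingers":5},{"ax":0,"ay":0,"az":0,"dx":0,"dy":0,"dz":-55,"fingers":5},{"ax":0,"ay":0,"az":0,"dx":0,"dy":0,"dz":-85,"fingers":5},{"ax":0,"ay":0,"az":0,"dx":0,"dy":0,"dz":-85,"fingers":5}]'
python3 - <<'E'
from h import *
S={c:snapshot(c) for c in ['scene','side']}
for c in S: save(S[c],c+'10.png')
A=[(150+x/4.286,195+y/4.706) for x,y in [(15,240),(313,10),(422,105),(122,352)]]
B=[(360+x/5.077,125+y/4.706) for x,y in [(148,87),(297,122),(210,330),(55,292)]]
for c,Q in (('scene',A),('side',B)):
    Q=np.array([atz(S[c],p,.036)[:2] for p in Q]);print(np.round(Q,4),'c',Q.mean(0))
    e=np.roll(Q,-1,0)-Q;print(np.linalg.norm(e,axis=1),np.degrees(np.arctan2(e[:,1],e[:,0]))%90)
    for t,z in (('bore',.06),('gear',.04),('gauge_hole',.036),('shaft_hole',.036),('stand',0)):
        r=landmark_of(t,c)
        for q in r[:2]: print(c,t,np.round(q['position'],1),round(q['score'],2),np.round(atz(S[c],q['position'],z),4))
print(get_obs()['force'])
E
```

```text
clock: 14.28
tool_pos: [0.4813, 0.1382, 0.1818]
orientation: [-179.8, 0.3, -107.9]
force: [-0.2, -0.2, -1.3]
opening: 0.0181
[[ 0.4864 -0.2769]
 [ 0.4681 -0.1117]
 [ 0.5428 -0.1025]
 [ 0.5609 -0.2675]] c [ 0.51454468 -0.18966066]
[0.16617586 0.07522947 0.16598708 0.07511253] [6.32934181 7.02889697 6.28809493 7.17403319]
scene bore [321.5 139.7] 0.75 [0.4846 0.134  0.06  ]Traceback (most recent call last):
  File "<stdin>", line 10, in <module>
ValueError: it knows: bore, gauge, gauge_hole, gauge_shoulder, micrometer, nest, shaft, shaft_hole, shaft_shoulder, spare_gear, stand, wrench
```

```bash
python3 - <<'E'
import cv2,numpy as np
a=cv2.imread('pics/scene10.png')[60:190,255:385];b=cv2.imread('pics/side10.png')[195:325,290:420]
cv2.imwrite('pics/z10.png',np.hstack([cv2.resize(x,(400,400),interpolation=cv2.INTER_CUBIC) for x in (a,b)]))
c=cv2.imread('pics/scene10.png')[195:280,150:255];d=cv2.imread('pics/side10.png')[125:210,360:425]
cv2.imwrite('pics/z11.png',np.hstack([cv2.resize(c,(450,400),interpolation=cv2.INTER_CUBIC),cv2.resize(d,(330,400),interpolation=cv2.INTER_CUBIC)]))
E
```

```text
(no output)
```

View pics/z10.png

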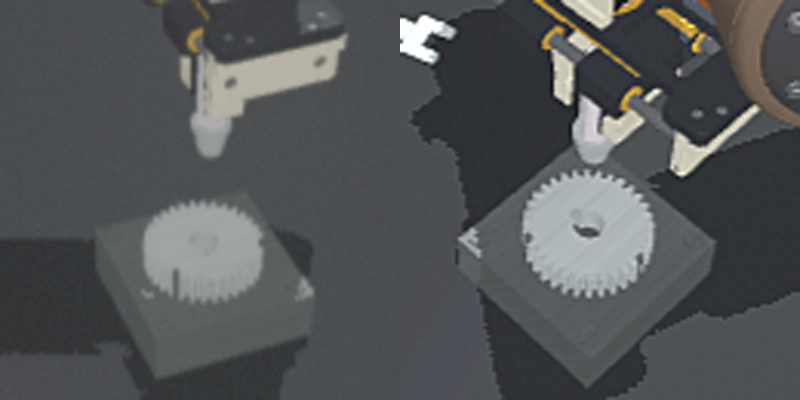

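View pics/z11.png

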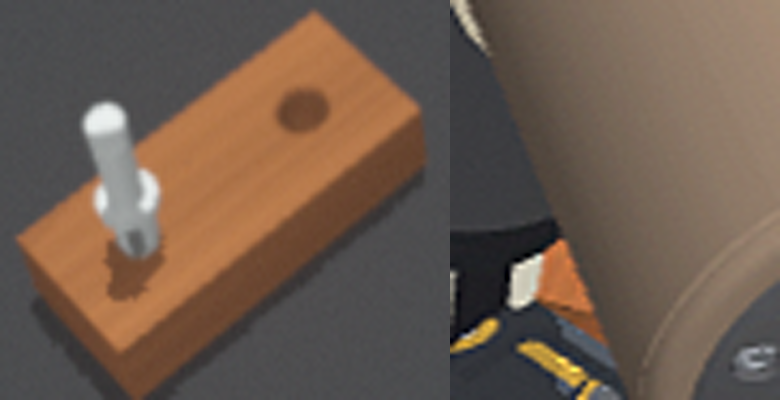

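The gear is down in the nest with its bore empty, and the gauge hangs upright in the gripper. The scene view shows the gauge hole at (303,110) in the zoom. Next I'll get the side-camera stand corners from the first picture.

```bash
python3 - <<'E'
from h import *
S={c:snapshot(c) for c in ['scene','side']}
B=[(360+x/5.077,125+y/4.706) for x,y in [(148,87),(297,122),(210,330),(55,292)]]
Q=np.array([atz(S['side'],p,.036)[:2] for p in B]);print(np.round(Q,4),'c',Q.mean(0))
e=np.roll(Q,-1,0)-Q;print(np.linalg.norm(e,axis=1),np.degrees(np.arctan2(e[:,1],e[:,0]))%90)
print('hole scene',atz(S['scene'],(150+303/4.286,195+110/4.706),.036),'side',atz(S['side'],(360+152/5.077,125+261/4.706),.036))
delta(.51,-.146,.165,-108); print(get_obs()['tool_pos'])
E
```

```text
[[ 0.5608 -0.2652]
 [ 0.4832 -0.2744]
 [ 0.4666 -0.1112]
 [ 0.5403 -0.101 ]] c [ 0.51273786 -0.18792451]
[0.0781127  0.16400883 0.07441354 0.16543712] [6.75900272 5.82972227 7.87283522 7.12378751]
hole scene [ 0.51078892 -0.14526723  0.036     ] side [ 0.50830847 -0.14253812  0.036     ]
shift mm [ 259.6 -116.6   12.8] turn [ 0.05 -0.06  0.03]
[0.47925086 0.13694559 0.17767878]
```

```bash
python3 - <<'E'
from h import *
delta(.509,-.1447,.11,-108)
E
```

```text
shift mm [ 258.7 -115.3   67.8] turn [ 0.05 -0.06  0.03]
```

```bash
python3 -m inch '[{"ax":0,"ay":0,"az":0,"dx":40,"dy":-18,"dz":0,"fingers":5},{"ax":0,"ay":0,"az":0,"dx":90,"dy":-40,"dz":0,"fingers":5},{"ax":0,"ay":0,"az":0,"dx":140,"dy":-62,"dz":0,"fingers":5},{"ax":0,"ay":0,"az":0,"dx":190,"dy":-85,"dz":0,"fingers":5},{"ax":0,"ay":0,"az":0,"dx":235,"dy":-105,"dz":20,"fingers":5},{"ax":0,"ay":0,"az":0,"dx":258.7,"dy":-115.3,"dz":45,"fingers":5},{"ax":0,"ay":0,"az":0,"dx":258.7,"dy":-115.3,"dz":67.8,"fingers":5},{"ax":0,"ay":0,"az":0,"dx":258.7,"dy":-115.3,"dz":67.8,"fingers":5}]'
python3 - <<'E'
from h import *
S={c:snapshot(c) for c in ['scene','side','wrist']}
o=get_obs();print(o['tool_pos'],o['orientation'],o['force'])
for c in ('scene','side','wrist'): save(S[c],c+'12.png')
a=S['scene']['image'][180:280,150:270,::-1];b=S['side']['image'][110:210,340:460,::-1]
cv2.imwrite('pics/z12.png',np.hstack([cv2.resize(x,(400,333),interpolation=cv2.INTER_CUBIC) for x in (a,b)]))
Rm=R.from_euler('xyz',o['orientation'],degrees=True); 
for c in ('scene','side'): print(c,'pred tip',proj(S[c],o['tool_pos']+Rm.apply([0,0,.0419])),'hole',proj(S[c],[.509,-.1447,.036]))
E
```

```text
clock: 15.52
tool_pos: [0.5077, -0.1449, 0.1082]
orientation: [179.7, -0.1, -108.0]
force: [-0.1, 0.4, -0.9]
opening: 0.0179
[ 0.51015401 -0.14417803  0.11118613] [-1.79962661e+02 -5.08873747e-03 -1.07922456e+02] [ 0.31136005  0.1723649  -0.99751326]
scene pred tip [218.6755187  206.84144991] hole [220.43096618 217.66840164]
side pred tip [391.10778345 170.06180072] hole [390.01389658 179.78992658]
```

View pics/z12.png

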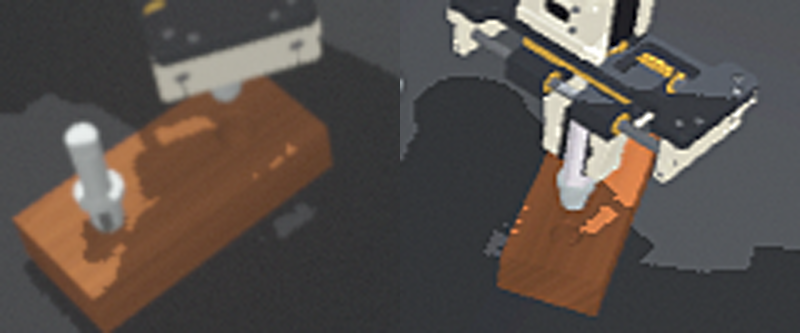

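View pics/wrist12.png

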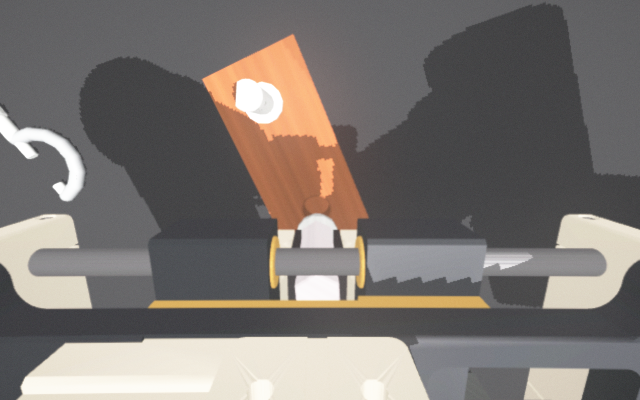

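```bash
python3 -m inch '[{"ax":0,"ay":0,"az":0,"dx":0,"dy":0,"dz":12,"fingers":5},{"ax":0,"ay":0,"az":0,"dx":0,"dy":0,"dz":24,"fingers":5},{"ax":0,"ay":0,"az":0,"dx":0,"dy":0,"dz":24,"fingers":5}]'
python3 - <<'E'
from h import *
S={c:snapshot(c) for c in ['wrist','side']}
o=get_obs();print(o['tool_pos'],o['orientation'],o['force'])
a=S['wrist']['image'][140:320,210:430,::-1];b=S['side']['image'][110:210,340:460,::-1]
cv2.imwrite('pics/z13.png',np.hstack([cv2.resize(x,(400,333),interpolation=cv2.INTER_CUBIC) for x in (a,b)]))
E
```

```text
clock: 16.05
tool_pos: [0.5087, -0.1442, 0.0853]
orientation: [179.9, -0.0, -108.0]
force: [-0.7, 0.7, -0.7]
opening: 0.0177
[ 0.50955382 -0.14436997  0.08637176] [ 1.79976570e+02 -1.70619239e-02 -1.07956221e+02] [-0.08392848 -0.5662069  -1.1141115 ]
```

View pics/z13.png

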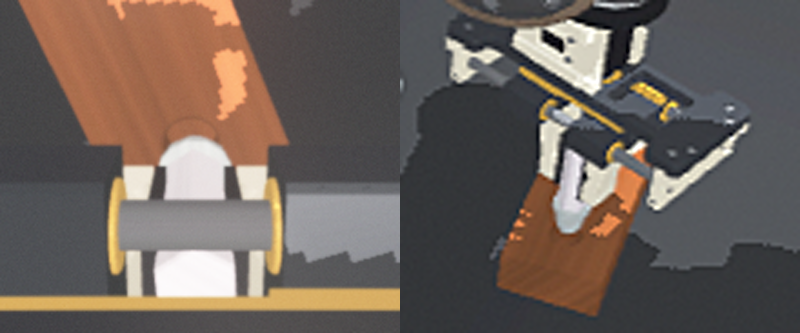

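The hole rim at (190,125) lies right behind the gauge in the wrist view, and both are in line in the side view. I'll lower it in steps.

```bash
python3 -m inch '[{"ax":0,"ay":0,"az":0,"dx":0,"dy":0,"dz":5,"fingers":5},{"ax":0,"ay":0,"az":0,"dx":0,"dy":0,"dz":10,"fingers":5},{"ax":0,"ay":0,"az":0,"dx":0,"dy":0,"dz":14,"fingers":5},{"ax":0,"ay":0,"az":0,"dx":0,"dy":0,"dz":14,"fingers":5}]'
```

```text
clock: 16.65
tool_pos: [0.5093, -0.1444, 0.0721]
orientation: [180.0, -0.0, -108.0]
force: [0.4, -0.6, -1.3]
opening: 0.0181
```

```bash
python3 -m inch '[{"ax":0,"ay":0,"az":0,"dx":0,"dy":0,"dz":3,"fingers":5},{"ax":0,"ay":0,"az":0,"dx":0,"dy":0,"dz":6,"fingers":5},{"ax":0,"ay":0,"az":0,"dx":0,"dy":0,"dz":6,"fingers":5}]'
```

```text
clock: 17.02
tool_pos: [0.5094, -0.1444, 0.0662]
orientation: [180.0, -0.0, -108.0]
force: [-0.5, -0.5, -1.3]
opening: 0.0184
```

```bash
python3 -m inch '[{"ax":0,"ay":0,"az":0,"dx":0,"dy":0,"dz":3,"fingers":5},{"ax":0,"ay":0,"az":0,"dx":0,"dy":0,"dz":6,"fingers":5},{"ax":0,"ay":0,"az":0,"dx":0,"dy":0,"dz":7.5,"fingers":5},{"ax":0,"ay":0,"az":0,"dx":0,"dy":0,"dz":7.5,"fingers":5}]'
```

```text
clock: 17.52
tool_pos: [0.5095, -0.1444, 0.0589]
orientation: [180.0, -0.0, -108.0]
force: [-0.2, -0.5, -2.2]
opening: 0.0182
```

```bash
python3 -m inch '[{"ax":0,"ay":0,"az":0,"dx":0,"dy":0,"dz":1,"fingers":5},{"ax":0,"ay":0,"az":0,"dx":0,"dy":0,"dz":1.5,"fingers":5},{"ax":0,"ay":0,"az":0,"dx":0,"dy":0,"dz":1.5,"fingers":5}]'
```

```text
clock: 17.9
tool_pos: [0.5096, -0.1444, 0.0576]
orientation: [-180.0, 0.0, -108.0]
force: [-0.8, 0.5, 0.5]
opening: 0.018
```

```bash
python3 -m inch '[{"ax":0,"ay":0,"az":0,"dx":0,"dy":0,"dz":0,"fingers":20},{"ax":0,"ay":0,"az":0,"dx":0,"dy":0,"dz":0,"fingers":32},{"ax":0,"ay":0,"az":0,"dx":0,"dy":0,"dz":0,"fingers":45},{"ax":0,"ay":0,"az":0,"dx":0,"dy":0,"dz":0,"fingers":45},{"ax":0,"ay":0,"az":0,"dx":0,"dy":0,"dz":-40,"fingers":60},{"ax":0,"ay":0,"az":0,"dx":0,"dy":0,"dz":-90,"fingers":80},{"ax":0,"ay":0,"az":0,"dx":0,"dy":0,"dz":-110,"fingers":87}]'
python3 - <<'E'
from h import *
S={c:snapshot(c) for c in ['scene','side','wrist']}
o=get_obs();print(o['tool_pos'],o['orientation'],o['force'],o['joint_pos'])
for c in ('scene','side','wrist'): save(S[c],c+'14.png')
a=S['scene']['image'][180:280,150:270,::-1];b=S['side']['image'][110:210,340:460,::-1]
cv2.imwrite('pics/z14.png',np.hstack([cv2.resize(x,(400,333),interpolation=cv2.INTER_CUBIC) for x in (a,b)]))
i=S['wrist']['image'][60:260,200:440,::-1]
cv2.imwrite('pics/w14z.png',cv2.resize(i,(720,600),interpolation=cv2.INTER_CUBIC))
E
```

```text
clock: 18.77
tool_pos: [0.5109, -0.1445, 0.1706]
orientation: [-179.8, 0.1, -108.0]
force: [-0.1, -0.2, -0.0]
opening: 0.0697
[ 0.51016476 -0.14434585  0.16858636] [-1.79863646e+02  6.10305087e-02 -1.07974779e+02] [ 0.36865261  0.05168129 -0.83803223] [ 5.40828378e+00  9.56673561e+00 -2.23939750e+01 -2.24590898e-03
 -5.78899123e+01 -2.33819440e+01]
```

View pics/z14.png

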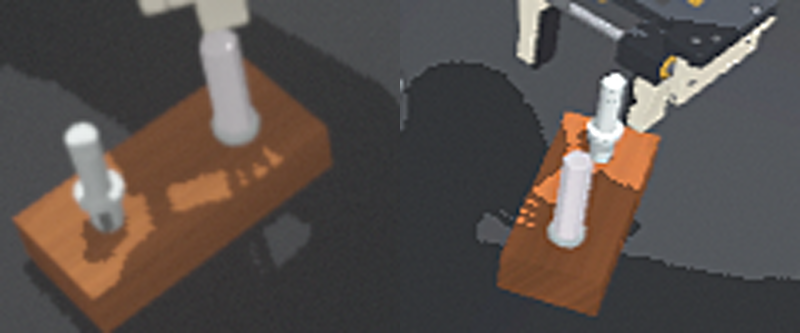

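View pics/w14z.png

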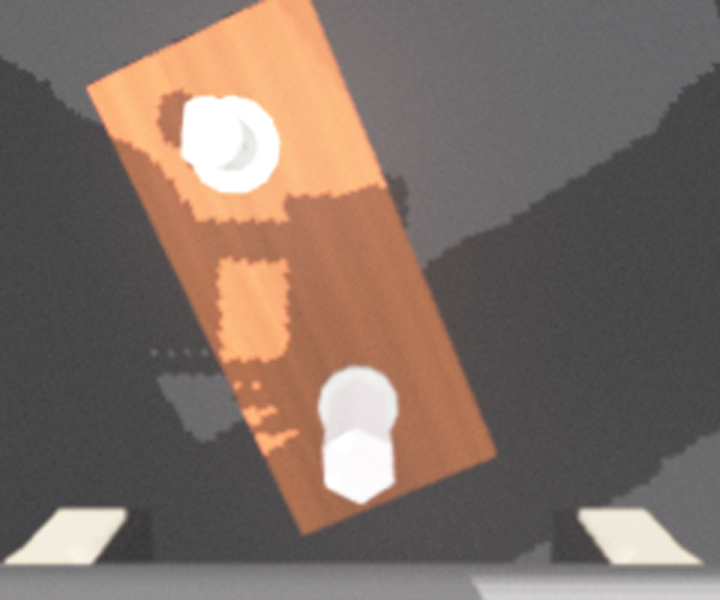

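The gauge stands upright in its hole with its shoulder flat on the wood, at (235,128) in the scene zoom and (565,235) in the side zoom. Next I'll hover over the shaft to see its flat.

```bash
python3 - <<'E'
from h import *
delta(.5199,-.2338,.145,-117)
E
```

```text
shift mm [ 82.1 -36.8  23.6] turn [-0.13  0.07  9.03]
```

```bash
python3 -m inch '[{"ax":0,"ay":0,"az":4,"dx":40,"dy":-18,"dz":0,"fingers":87},{"ax":0,"ay":0,"az":9,"dx":82,"dy":-36.8,"dz":10,"fingers":87},{"ax":0,"ay":0,"az":9,"dx":82,"dy":-36.8,"dz":23.5,"fingers":87},{"ax":0,"ay":0,"az":9,"dx":82,"dy":-36.8,"dz":23.5,"fingers":87}]'
python3 - <<'E'
from h import *
S={c:snapshot(c) for c in ['wrist']}
o=get_obs();print(o['tool_pos'],o['orientation'],o['force'],o['joint_pos'])
i=S['wrist']['image'][180:260,270:370,::-1]
cv2.imwrite('pics/w15z.png',cv2.resize(i,(750,600),interpolation=cv2.INTER_CUBIC))
print(proj(S['wrist'],[.5199,-.2338,.11]))
E
```

```text
clock: 19.42
tool_pos: [0.5176, -0.2335, 0.1416]
orientation: [179.8, -0.1, -117.0]
force: [0.5, 0.7, 0.8]
opening: 0.087
[ 0.51837552 -0.2333226   0.14274596] [ 1.79849970e+02 -4.91633173e-02 -1.16949669e+02] [ 0.86895967  0.95542041 -0.20015414] [-4.52247302e+00  1.46711880e+01 -1.94359483e+01 -1.42163659e-02
 -5.60503029e+01 -2.24193051e+01]
[314.35742595 228.48894109]
```

View pics/w15z.png

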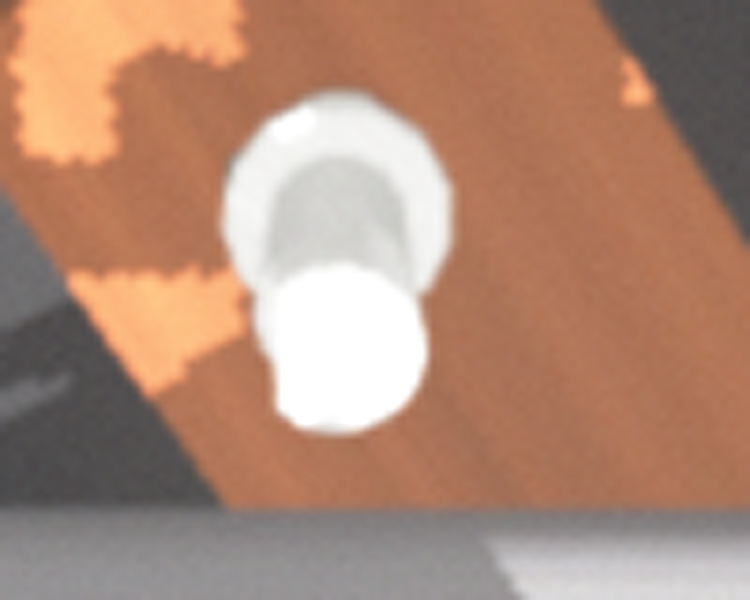

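The wrist zoom shows the shaft top with its flat on the left, an almost vertical edge at x≈272. The key therefore points along the tool's -y, about -27° yaw, and the jaws are already square to it. I'll close the finger tips lightly on the flat to square it up, then regrip lower.

```bash
python3 - <<'E'
from h import *
print(get_obs()['tool_pos']);delta(.5183,-.2343,.099,-117)
E
```

```text
[ 0.51837552 -0.2333226   0.14274596]
shift mm [ 0.9 -0.5 43.7] turn [ 0.15 -0.05  0.05]
```

```bash
python3 -m inch '[{"ax":0,"ay":0,"az":0,"dx":0,"dy":0,"dz":15,"fingers":45},{"ax":0,"ay":0,"az":0,"dx":0,"dy":0,"dz":25,"fingers":35},{"ax":0,"ay":0,"az":0,"dx":0,"dy":0,"dz":25,"fingers":32},{"ax":0,"ay":0,"az":0,"dx":0,"dy":0,"dz":25,"fingers":32}]'
python3 - <<'E'
from h import *
print(get_obs()['tool_pos']);delta(.5183,-.2343,.099,-117)
S={c:snapshot(c) for c in ['wrist']}
i=S['wrist']['image'][180:280,260:380,::-1]
cv2.imwrite('pics/w16z.png',cv2.resize(i,(720,600),interpolation=cv2.INTER_CUBIC))
E
```

```text
clock: 19.98
tool_pos: [0.5195, -0.2337, 0.1192]
orientation: [-180.0, -0.0, -116.9]
force: [0.6, -0.6, 0.6]
opening: 0.0527
[ 0.51950399 -0.23366091  0.11920731]
shift mm [ 1.1  0.8 20.2] turn [-0.02 -0.    0.06]
```

View pics/w16z.png

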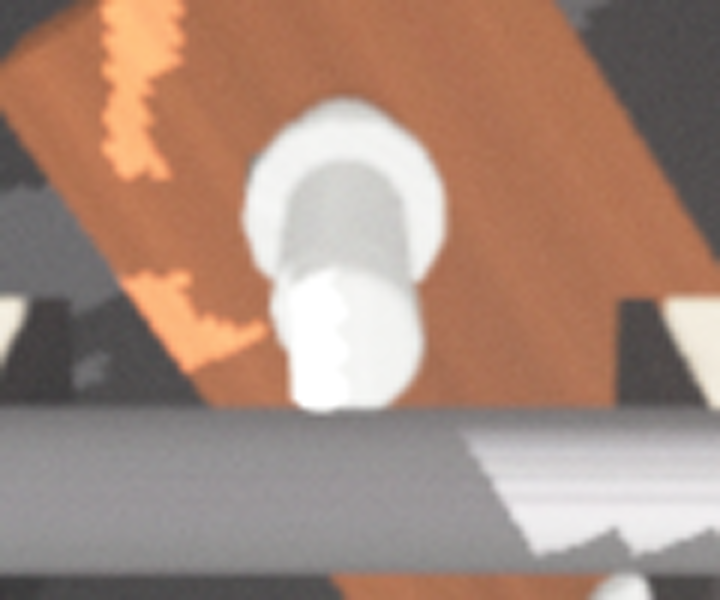

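```bash
python3 -m inch '[{"ax":0,"ay":0,"az":0,"dx":1,"dy":0.8,"dz":10,"fingers":28},{"ax":0,"ay":0,"az":0,"dx":1,"dy":0.8,"dz":20,"fingers":22},{"ax":0,"ay":0,"az":0,"dx":1,"dy":0.8,"dz":20,"fingers":16},{"ax":0,"ay":0,"az":0,"dx":1,"dy":0.8,"dz":20,"fingers":12},{"ax":0,"ay":0,"az":0,"dx":1,"dy":0.8,"dz":20,"fingers":8},{"ax":0,"ay":0,"az":0,"dx":1,"dy":0.8,"dz":20,"fingers":8}]'
python3 - <<'E'
from h import *
o=get_obs();print(o['moment'],o['force'],o['opening'],o['tool_pos'],o['orientation'])
E
```

```text
clock: 20.78
tool_pos: [0.5181, -0.2343, 0.099]
orientation: [180.0, 0.0, -117.0]
force: [-0.0, 0.1, -1.2]
opening: 0.0128
[ 0.03651895  0.06643773 -0.01945576] [-0.02239759  0.13514045 -1.21496657] 0.012795152288987172 [ 0.51809154 -0.23426964  0.0990425 ] [ 1.79998538e+02  4.22025628e-03 -1.16978441e+02]
```

```bash
python3 -m inch '[{"ax":0,"ay":0,"az":0,"dx":0,"dy":0,"dz":0,"fingers":24},{"ax":0,"ay":0,"az":0,"dx":0,"dy":0,"dz":0,"fingers":26},{"ax":0,"ay":0,"az":0,"dx":0,"dy":-1.2,"dz":0,"fingers":26},{"ax":0,"ay":0,"az":0,"dx":0,"dy":-1.2,"dz":13,"fingers":26},{"ax":0,"ay":0,"az":0,"dx":0,"dy":-1.2,"dz":26,"fingers":26},{"ax":0,"ay":0,"az":0,"dx":0,"dy":-1.2,"dz":26,"fingers":26}]'
python3 -m inch '[{"ax":0,"ay":0,"az":0,"dx":0,"dy":0,"dz":0,"fingers":18},{"ax":0,"ay":0,"az":0,"dx":0,"dy":0,"dz":0,"fingers":12},{"ax":0,"ay":0,"az":0,"dx":0,"dy":0,"dz":0,"fingers":5},{"ax":0,"ay":0,"az":0,"dx":0,"dy":0,"dz":0,"fingers":5}]'
python3 - <<'E'
from h import *
o=get_obs();print(o['moment'],o['force'],o['opening'],o['tool_pos'],o['orientation'])
S={c:snapshot(c) for c in ['wrist']}
i=S['wrist']['image'][180:330,230:410,::-1]
cv2.imwrite('pics/w17z.png',cv2.resize(i,(720,600),interpolation=cv2.INTER_CUBIC))
E
```

```text
clock: 21.52
tool_pos: [0.5179, -0.2347, 0.0712]
orientation: [179.8, -0.1, -117.0]
force: [-0.8, -0.8, 0.4]
opening: 0.0263
clock: 22.02
tool_pos: [0.5193, -0.2349, 0.0732]
orientation: [-180.0, 0.0, -117.0]
force: [0.2, -0.6, -0.2]
opening: 0.0155
[ 0.03558681 -0.027612   -0.04428754] [ 0.2355494  -0.62386787 -0.20616511] 0.01549002162515167 [ 0.51933844 -0.23487369  0.0731925 ] [-1.79974739e+02  1.05283227e-02 -1.16974357e+02]
```

View pics/w17z.png

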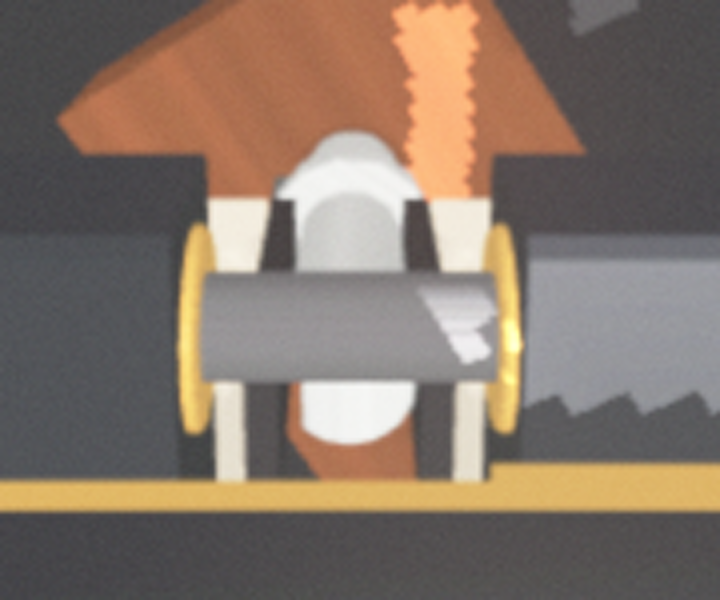

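```bash
python3 -m inch '[{"ax":0,"ay":0,"az":0,"dx":0,"dy":0,"dz":-5,"fingers":5},{"ax":0,"ay":0,"az":0,"dx":0,"dy":0,"dz":-20,"fingers":5},{"ax":0,"ay":0,"az":0,"dx":0,"dy":0,"dz":-50,"fingers":5},{"ax":0,"ay":0,"az":0,"dx":0,"dy":0,"dz":-95,"fingers":5},{"ax":0,"ay":0,"az":0,"dx":0,"dy":0,"dz":-132,"fingers":5},{"ax":0,"ay":0,"az":0,"dx":0,"dy":0,"dz":-132,"fingers":5}]'
python3 - <<'E'
from h import *
o=get_obs();print(o['force'],o['opening'])
delta(.4794,.1373,.205,-107.9)
S={c:snapshot(c) for c in ['scene']}
save(S['scene'],'scene18.png')
i=S['scene']['image'][120:280,120:280,::-1]
cv2.imwrite('pics/z18.png',cv2.resize(i,(600,600),interpolation=cv2.INTER_CUBIC))
E
```

```text
clock: 22.82
tool_pos: [0.5211, -0.2354, 0.2097]
orientation: [-179.6, 0.1, -116.9]
force: [0.8, -0.9, -2.4]
opening: 0.0149
[ 0.78019823 -0.86833173 -2.3565404 ] 0.01485442239071923
shift mm [-313.3  206.1    3.8] turn [-0.42  0.08 -9.05]
```

View pics/z18.png

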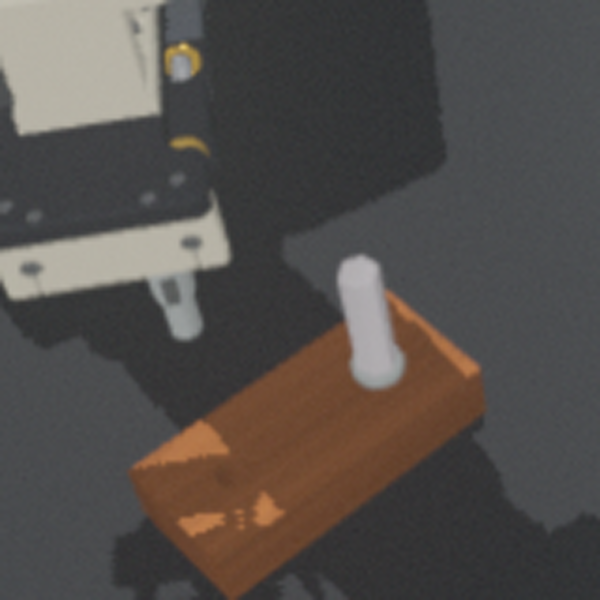

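The shaft hangs from the jaws with its key visible facing the scene camera at (172,290), and the gauge still stands. I'll move to the gear.

```bash
python3 -m inch '[{"ax":0,"ay":0,"az":0,"dx":-40,"dy":26,"dz":0,"fingers":5},{"ax":0,"ay":0,"az":-1,"dx":-85,"dy":56,"dz":0,"fingers":5},{"ax":0,"ay":0,"az":-3,"dx":-130,"dy":86,"dz":0,"fingers":5},{"ax":0,"ay":0,"az":-5,"dx":-175,"dy":115,"dz":0,"fingers":5},{"ax":0,"ay":0,"az":-7,"dx":-220,"dy":145,"dz":0,"fingers":5},{"ax":0,"ay":0,"az":-9,"dx":-265,"dy":174,"dz":0,"fingers":5},{"ax":0,"ay":0,"az":-9,"dx":-300,"dy":197,"dz":15,"fingers":5},{"ax":0,"ay":0,"az":-9,"dx":-313,"dy":206,"dz":30,"fingers":5}]'
python3 -m inch '[{"ax":0,"ay":0,"az":0,"dx":0,"dy":0,"dz":10,"fingers":5},{"ax":0,"ay":0,"az":0,"dx":0,"dy":0,"dz":25,"fingers":5},{"ax":0,"ay":0,"az":0,"dx":0,"dy":0,"dz":25,"fingers":5},{"ax":0,"ay":0,"az":0,"dx":0,"dy":0,"dz":25,"fingers":5}]'
python3 - <<'E'
from h import *
delta(.4794,.1373,.14,-107.9)
S={c:snapshot(c) for c in ['scene','side','wrist']}
o=get_obs();print(o['tool_pos'],o['orientation'],o['force'])
for c in S: save(S[c],c+'19.png')
a=S['scene']['image'][70:190,260:380,::-1];b=S['side']['image'][200:320,290:410,::-1]
cv2.imwrite('pics/z19.png',np.hstack([cv2.resize(x,(400,400),interpolation=cv2.INTER_CUBIC) for x in (a,b)]))
for c in ('scene','side'): print(c,'tip',proj(S[c],o['tool_pos']-[0,0,.0632]),'bore',proj(S[c],[.4794,.1373,.06]))
E
```

```text
clock: 23.88
tool_pos: [0.4767, 0.1393, 0.174]
orientation: [180.0, -0.0, -107.9]
force: [0.7, 0.1, -1.5]
opening: 0.015
clock: 24.38
tool_pos: [0.4779, 0.1369, 0.1502]
orientation: [-180.0, -0.0, -108.0]
force: [0.6, -0.3, -0.9]
opening: 0.0151
shift mm [-0.9 -1.3 10.2] turn [-0.01 -0.   -0.14]
[0.47795938 0.13738405 0.1505673 ] [-1.79963029e+02  4.94695152e-02 -1.08006613e+02] [ 0.8229356   0.59582937 -1.53184453]
scene tip [321.0192462  127.82301875] bore [321.07780688 137.80167535]
side tip [352.5334692  260.27184942] bore [351.17799253 267.5270047 ]
```

View pics/z19.png

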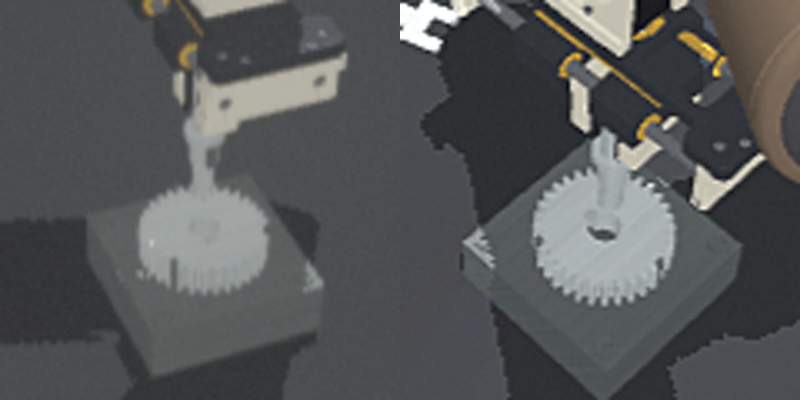

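View pics/wrist19.png

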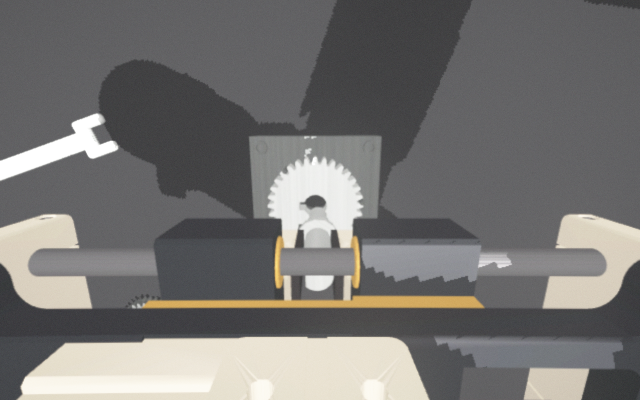

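```bash
python3 - <<'E'
import cv2,numpy as np
a=cv2.imread('pics/wrist19.png')[150:240,260:375];b=cv2.imread('pics/side19.png')[240:290,325:375]
cv2.imwrite('pics/z20.png',np.hstack([cv2.resize(a,(500,390),interpolation=cv2.INTER_CUBIC),cv2.resize(b,(300,390),interpolation=cv2.INTER_CUBIC)]))
E
```

```text
(no output)
```

View pics/z20.png

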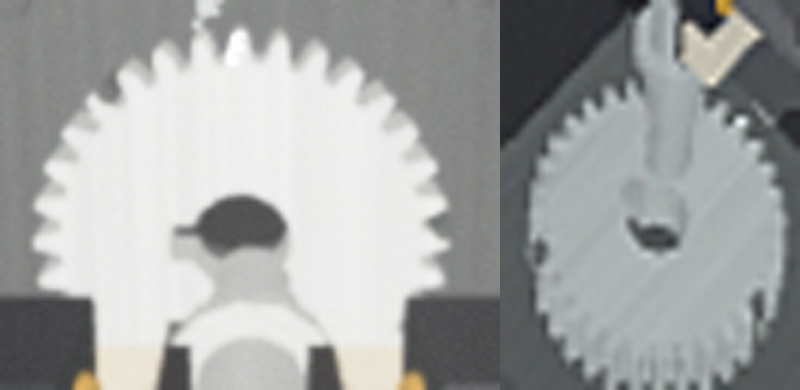

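The wrist zoom shows the keyway on the left at (185,232), in line with the tool's -y where the key points. The shaft sits about 1.5 mm to the right of the bore, as computed, so I'll correct and lower the pilot in.

```bash
python3 -m inch '[{"ax":0,"ay":0,"az":0,"dx":-0.6,"dy":-1.3,"dz":10,"fingers":5},{"ax":0,"ay":0,"az":0,"dx":-0.6,"dy":-1.3,"dz":20,"fingers":5},{"ax":0,"ay":0,"az":0,"dx":-0.6,"dy":-1.3,"dz":20,"fingers":5},{"ax":0,"ay":0,"az":0,"dx":-0.6,"dy":-1.3,"dz":20,"fingers":5}]'
python3 - <<'E'
from h import *
o=get_obs();print(o['tool_pos'],o['orientation'],o['force'])
S={c:snapshot(c) for c in ['wrist','side']}
a=S['wrist']['image'][150:240,260:375,::-1];b=S['side']['image'][240:290,325:375,::-1]
cv2.imwrite('pics/z21.png',np.hstack([cv2.resize(a,(500,390),interpolation=cv2.INTER_CUBIC),cv2.resize(b,(300,390),interpolation=cv2.INTER_CUBIC)]))
delta(.4794,.1373,.1,-107.9)
E
```

```text
clock: 25.02
tool_pos: [0.479, 0.1377, 0.1299]
orientation: [180.0, -0.0, -108.0]
force: [-0.1, 0.3, -2.9]
opening: 0.0152
[0.47901807 0.13770693 0.12988586] [ 1.79993257e+02 -2.46177603e-02 -1.07961865e+02] [-0.14933913  0.33800694 -2.85156344]
shift mm [ 0.5 -0.4 30.2] turn [-0.01  0.01 -0.06]
```

View pics/z21.png

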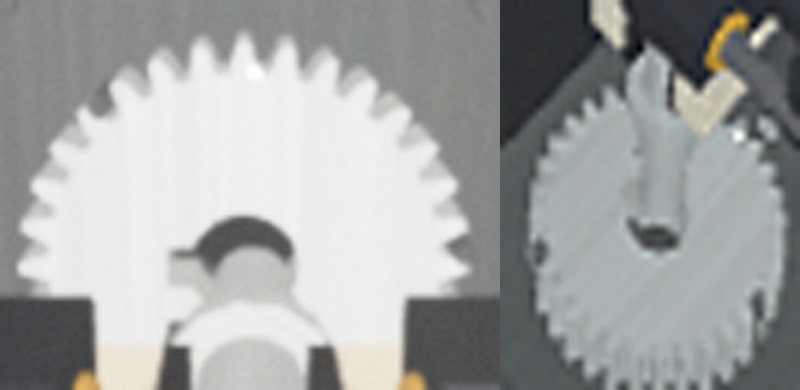

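```bash
python3 -m inch '[{"ax":0,"ay":0,"az":0,"dx":0.4,"dy":-1,"dz":8,"fingers":5},{"ax":0,"ay":0,"az":0,"dx":0.4,"dy":-1,"dz":18,"fingers":5},{"ax":0,"ay":0,"az":0,"dx":0.4,"dy":-1,"dz":26,"fingers":5},{"ax":0,"ay":0,"az":0,"dx":0.4,"dy":-1,"dz":31,"fingers":5},{"ax":0,"ay":0,"az":0,"dx":0.4,"dy":-1,"dz":31,"fingers":5}]'
python3 - <<'E'
from h import *
o=get_obs();print(o['tool_pos'],o['orientation'],o['force'],o['moment'])
S={c:snapshot(c) for c in ['wrist','side']}
a=S['wrist']['image'][170:260,260:375,::-1];b=S['side']['image'][230:280,325:375,::-1]
cv2.imwrite('pics/z22.png',np.hstack([cv2.resize(a,(500,390),interpolation=cv2.INTER_CUBIC),cv2.resize(b,(300,390),interpolation=cv2.INTER_CUBIC)]))
E
```

```text
clock: 25.75
tool_pos: [0.4796, 0.1368, 0.0985]
orientation: [180.0, -0.1, -108.0]
force: [0.0, -0.4, -1.6]
opening: 0.0153
[0.4795974  0.13683741 0.0984776 ] [ 1.79966215e+02 -5.10560250e-02 -1.07974187e+02] [ 0.00237465 -0.40074009 -1.63616608] [ 0.06292809  0.12826257 -0.0238452 ]
```

View pics/z22.png

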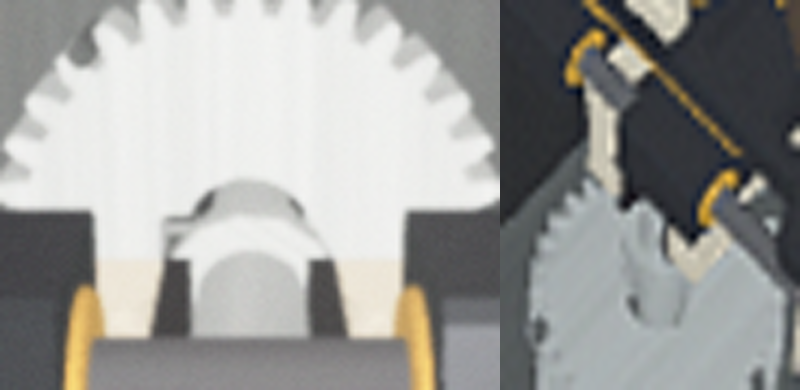

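It looks well centred, with the keyway at (180,235) right under the key and no contact force. I'll lower the key in slowly.

```bash
python3 -m inch '[{"ax":0,"ay":0,"az":0,"dx":0,"dy":0,"dz":3,"fingers":5},{"ax":0,"ay":0,"az":0,"dx":0,"dy":0,"dz":5,"fingers":5},{"ax":0,"ay":0,"az":0,"dx":0,"dy":0,"dz":7,"fingers":5},{"ax":0,"ay":0,"az":0,"dx":0,"dy":0,"dz":7,"fingers":5}]'
```

```text
clock: 26.35
tool_pos: [0.4797, 0.137, 0.0918]
orientation: [180.0, -0.0, -108.0]
force: [-0.5, 0.3, -1.9]
opening: 0.0153
```

```bash
python3 -m inch '[{"ax":0,"ay":0,"az":0,"dx":0,"dy":0,"dz":1.5,"fingers":5},{"ax":0,"ay":0,"az":0,"dx":0,"dy":0,"dz":3,"fingers":5},{"ax":0,"ay":0,"az":0,"dx":0,"dy":0,"dz":4.5,"fingers":5},{"ax":0,"ay":0,"az":0,"dx":0,"dy":0,"dz":4.5,"fingers":5}]'; python3 -c "
from h import *
print(get_obs()['moment'],get_obs()['force'])"
```

```text
clock: 26.85
tool_pos: [0.4797, 0.137, 0.0874]
orientation: [180.0, -0.0, -108.0]
force: [0.8, 0.7, -3.0]
opening: 0.0148
[0.06941827 0.07195718 0.08637655] [ 0.77541357  0.67903182 -2.95885798]
```

```bash
python3 -m inch '[{"ax":0,"ay":0,"az":0,"dx":0,"dy":0,"dz":2,"fingers":5},{"ax":0,"ay":0,"az":0,"dx":0,"dy":0,"dz":4,"fingers":5},{"ax":0,"ay":0,"az":0,"dx":0,"dy":0,"dz":6,"fingers":5},{"ax":0,"ay":0,"az":0,"dx":0,"dy":0,"dz":6,"fingers":5}]'; python3 -m inch '[{"ax":0,"ay":0,"az":0,"dx":0,"dy":0,"dz":2,"fingers":5},{"ax":0,"ay":0,"az":0,"dx":0,"dy":0,"dz":4,"fingers":5},{"ax":0,"ay":0,"az":0,"dx":0,"dy":0,"dz":5.5,"fingers":5},{"ax":0,"ay":0,"az":0,"dx":0,"dy":0,"dz":5.5,"fingers":5}]'
```

```text
clock: 27.35
tool_pos: [0.4797, 0.1369, 0.0813]
orientation: [180.0, -0.0, -108.0]
force: [-0.0, 0.7, -1.7]
opening: 0.0151
clock: 27.85
tool_pos: [0.4797, 0.137, 0.0759]
orientation: [180.0, -0.0, -108.0]
force: [-0.8, -1.0, -1.4]
opening: 0.0151
```

```bash
python3 -m inch '[{"ax":0,"ay":0,"az":0,"dx":0,"dy":0,"dz":0.7,"fingers":5},{"ax":0,"ay":0,"az":0,"dx":0,"dy":0,"dz":1.5,"fingers":5},{"ax":0,"ay":0,"az":0,"dx":0,"dy":0,"dz":1.5,"fingers":5}]'; python3 -c "
from h import *
print(get_obs()['moment'],get_obs()['force'])"
```

```text
clock: 28.22
tool_pos: [0.48, 0.1371, 0.0751]
orientation: [-180.0, 0.0, -108.0]
force: [-2.8, -0.3, 4.1]
opening: 0.0151
[ 6.21026958e-04  1.04097485e+00 -3.11174494e-02] [-2.7579167  -0.27311155  4.06875349]
```

The collar has landed: z stopped at 0.0751 (expected 0.0752) with +4 N. Releasing.

```bash
python3 -m inch '[{"ax":0,"ay":0,"az":0,"dx":0,"dy":0,"dz":-0.5,"fingers":18},{"ax":0,"ay":0,"az":0,"dx":0,"dy":0,"dz":-0.5,"fingers":28},{"ax":0,"ay":0,"az":0,"dx":0,"dy":0,"dz":-0.5,"fingers":38},{"ax":0,"ay":0,"az":0,"dx":0,"dy":0,"dz":-0.5,"fingers":45},{"ax":0,"ay":0,"az":0,"dx":0,"dy":0,"dz":-15,"fingers":55},{"ax":0,"ay":0,"az":0,"dx":0,"dy":0,"dz":-50,"fingers":60},{"ax":0,"ay":0,"az":0,"dx":0,"dy":0,"dz":-100,"fingers":60},{"ax":0,"ay":0,"az":0,"dx":0,"dy":0,"dz":-130,"fingers":60}]'
python3 - <<'E'
from h import *
S={c:snapshot(c) for c in ['scene','side','wrist']}
o=get_obs();print(o['force'],o['tool_pos'])
for c in S: save(S[c],c+'30.png')
a=S['scene']['image'][90:190,260:380,::-1];b=S['side']['image'][220:320,290:410,::-1]
cv2.imwrite('pics/z30.png',np.hstack([cv2.resize(x,(400,333),interpolation=cv2.INTER_CUBIC) for x in (a,b)]))
cv2.imwrite('pics/w30z.png',cv2.resize(S['wrist']['image'][60:260,200:440,::-1],(720,600),interpolation=cv2.INTER_CUBIC))
for t,z in (('shaft_shoulder',.06),('shaft',.012),('nest',0)):
    sp=[]
    for c in ('scene','side'):
        r=landmark_of(t,c)
        if r: p=r[0]['position'];sp.append((S[c],p));print(t,c,round(r[0]['score'],2),np.round(atz(S[c],p,z),4))
    if len(sp)==2: print(tri(sp))
E
```

```text
clock: 29.22
tool_pos: [0.4806, 0.1373, 0.2082]
orientation: [-179.9, 0.2, -108.0]
force: [1.0, 0.2, -0.1]
opening: 0.0599
[-0.18123521 -0.08951286  0.12242167] [0.48073041 0.13758427 0.20723339]
shaft_shoulder scene 0.63 [0.4839 0.1306 0.06  ]
shaft_shoulder side 0.55 [0.4758 0.1374 0.06  ]
[0.47792664 0.13460001 0.05393549]
shaft scene 0.35 [ 0.7647 -0.0008  0.012 ]
shaft side 0.61 [0.479  0.1374 0.012 ]
[ 0.60069075  0.06876027 -0.19909808]
nest scene 0.95 [0.4825 0.1342 0.    ]
nest side 0.64 [0.4795 0.1291 0.    ]
[0.48119799 0.13180976 0.00149206]
```

View pics/z30.png

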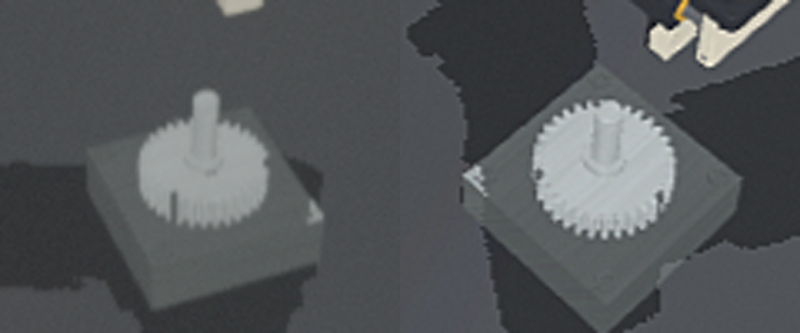

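View pics/w30z.png

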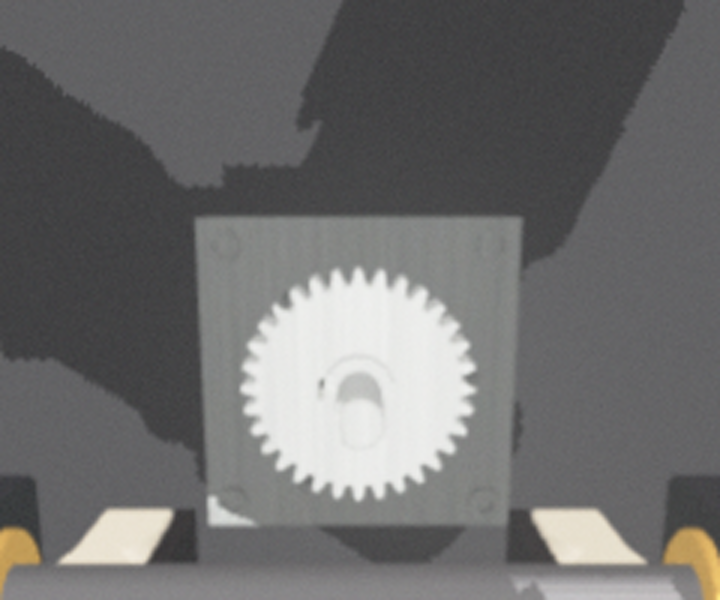

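View pics/scene30.png

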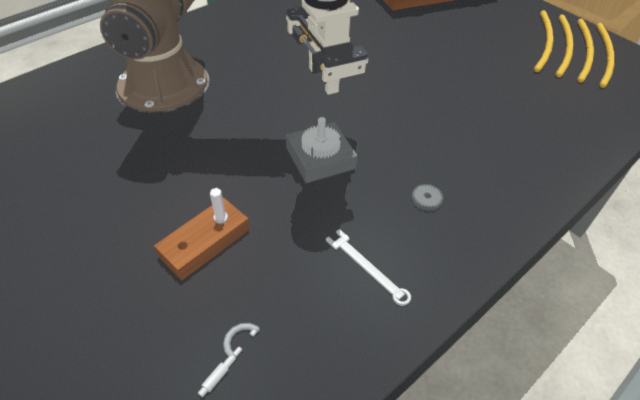

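The shaft stands upright in the gear with its collar on the face. The gear is down, the gauge stands in the stand at (219,205), and the wrench, micrometer and spare gear are where they were. Handing in.

```bash
python3 -m inch '[{"ax":0,"ay":0,"az":0,"dx":0,"dy":0,"dz":0,"fingers":60},{"ax":0,"ay":0,"az":0,"dx":0,"dy":0,"dz":0,"fingers":60}]'; python3 -c "
from plant import *
print(close_job())"
```

```text
clock: 29.92
tool_pos: [0.4797, 0.137, 0.2042]
orientation: [180.0, -0.0, -108.0]
force: [0.2, 0.4, -0.8]
opening: 0.0599
the job is handed in; nothing more can be done
None
```

I handed the job in at 29.9 s of the 72 s allowed. My last checks showed everything where the task asks, though no verdict was reported.

- **Gauge:** I twisted it out back and forth with a pull of about 6 N or less, below the gear's 8 N weight, and the gear stayed down in the pictures I took. The gauge now stands upright in the large hole with its shoulder on the wood.
- **Shaft:** I squared it by closing the finger tips on its flat and regripped it lower. I then turned it about 9° so the key matched the keyway and lowered it until the collar landed. The tool height was 75.1 mm against 75.2 mm expected, with about 4 N of contact. I then let go and backed away.
- **Last pictures:** the shaft is upright in the gear, the gear is down, and the wrench, micrometer and spare gear look unmoved.

**What went wrong or disagreed:**
- My first grip on the gauge was about 3.5 mm off its axis. That gave about 12 N of side force, so I regripped it centred.
- In the final pictures the network points for the shaft and nest scattered by 3–8 mm. One shaft hit, with a score of 0.35, was plainly false. I relied on the pictures, the contact height and the forces instead.

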